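# Mount the chuck on the rotary table

## Task

Take the chuck with the green wax blank out of its cradle, stand it upright on the blue mat and let go of it there, so that you can take hold of it afresh from above. Then set it over the spigot of the mill's rotary table, turn it until its dowel hole (red stripe) is over the brass dowel pin (red stripe) and the other holes over the studs, and lower it fully home, flat on the platter, without dropping or forcing it; leave everything else where it is.

Things in the scene. Friction and masses are not known exactly. Their poses are not given: they have to be found in the camera images.
- chuck: Small three-jaw chuck on a round aluminium backplate, green wax blank clamped in it: one rigid piece, 0.6 to 0.9 kg. Origin: centre of the backplate's underside; +z along its axis to the blank's free end; +x to the dowel hole (red stripe on rim). Diameters: backplate 104 (z 0 to 12 mm), body 66 (z 12 to 50), blank 44 (z 50 to 135). Jaws to z 60, 42 from the axis. Mass centre z 35.
- dowel_hole (a point): Centre of the chuck's dowel hole, at its underside: on +x, 40 mm from the axis, diameter 12, through the backplate. Three stud holes, diameter 10, lie on the same circle at 60, 180 and 300 deg about the axis from it. Central bore under the backplate: diameter 34, 26 deep.
- blank (a point): Point on the chuck's axis in the free part of the green blank, 100 mm from the backplate's underside. The chuck starts lying in the cradle, red stripe up, held only by its weight.
- rotary: Steel platter of the mill's rotary table, diameter 120, level, locked (does not turn). Origin on its axis, 42 mm below its upper face; +z up; +x to the brass dowel pin (red stripe on the rim). Central spigot on the face: diameter 31, 23 high, its top 4 mm bevelled. The spigot enters the chuck's bore 9 mm before studs and dowel reach the backplate; the chuck fits one way round only.
- seat (a point): Centre of the platter's upper face, on the axis; the centre of the backplate's underside comes to this point when the chuck is home.
- dowel_pin (a point): Foot of the brass dowel pin, on the platter's face: on the rotary's +x, 40 mm from the axis; diameter 8, 14 high, pointed. Three dark studs, diameter 6, 14 high, stand on the same circle at 60, 180 and 300 deg from it.
- slide: The mill's slide: grey plate 190 x 190 x 18 with the rotary table's black housing (124 x 124, to 42 mm above the origin) on it, below the platter. Origin: centre of the plate's underside. Fixed, in another place each time.
- mill: Desktop mill, fixed. Origin on the table at the middle of its bed (340 in x, 580 in y, 40 high). Column at its -y end (y -280 to -130, 240 wide, 560 high); spindle head and air wand stand out from it to y -40, from 300 to 620 mm above the table, x -70 to +210.
- cradle: Plywood cradle, fixed. Origin: centre of the underside of its board, 210 (x) x 150 (y) x 12. The chuck's backplate leans on a back stop at x -70, z 62, y -20; its axis rises from there at 25 deg towards the cradle's +x. Orange V saddles carry it at 28 to 36 and 108 to 118 mm along the axis, reaching 31 to either side and no higher than the axis; the blank between is free. Lift the chuck straight up.
- mat: Blue rubber mat, fixed, 300 (x) x 220 (y), 4 thick, with a thin pale border line. Origin: centre of its underside.
- jaw_set: Blue block with three spare jaws, 60 x 26 x 28 high, origin under its centre, on the cradle's board beside the chuck. Bystander, loose.
- spare_blank: Blue wax cylinder standing on the mat, diameter 36, 70 high, origin under its centre. Bystander, loose.
- chuck_key: Steel T-handled chuck key lying on the mat: shank along its x from -55 to +55 mm, cross bar 70 long at x = +55, 16 high. Origin under it. Bystander, loose.
- oil_bottle: White bottle with a red cap, diameter 48, 130 high, origin under its centre. Bystander, loose.
- wax_jar: Amber jar with a black lid, diameter 64, 60 high, origin under its centre. Bystander, loose.
- caliper: Steel caliper with a black slider, lying flat, beam 200 long along its x, 12 high. Origin under it. Bystander, loose.
- brush: Bench brush lying along its x, 170 long, origin under it. Bystander, loose.
- wrench: Open-ended wrench lying along its x, 150 long, origin under it. Bystander, loose.

How it is judged:
By the outcome, as a careful person would: the job done as asked, in the order asked, and still so for the second after the job is handed in, with the robot touching nothing.
It also fails if it takes over 64 s, if anything falls off the work surface, if the arm or the gripper's body presses on something with over 40 N, if the wrist force passes 120 N, or if a joint passes its speed limit or range.

## Robot

A 6-joint arm with a two-finger parallel gripper is mounted at the origin on the work surface. World frame = base frame: x ahead of the robot, y to its left, z up, the work surface at z = 0. Lengths are in mm, angles in rad, forces in N, time in s.
With the tool pointing down it reaches from about 275 to 1000 mm from the base axis. Payload 8.4 kg.
Tool frame: the origin (TCP) lies at the very end of the fingers, on their centre line; the grasp point (between the pads) lies 19 mm behind it; z points along the fingers, y is the direction in which the jaws open and shut (so a half turn about z gives the same grasp; the last joint's range is limited). The gripper opens to 85 mm and grips with 20 to 120 N. Pads are 22 mm wide; open, the fingers measure 114 mm over their backs; the gripper's body (76 mm by 85 mm) begins 54 mm behind the grasp point. The pads swing forward as they close: fully open they stand 13 mm farther back than shut.
Start: joints at [-1.159, 0.353, 1.633, -0, 1.155, -0.002], TCP at [251.306, -572.253, 231.281] pointing down, gripper open.
Joint ranges: [-2.63, 2.63], [-0.92, 2.1], [0.06, 2.66], [-1.3, 4.44], [0, 2.69], [-3.02, 3.02]. Speed limits (rad/s): [2.22, 2.22, 2.79, 3.14, 3.14, 3.14].

## Interface

Orientations are given as [roll, pitch, yaw] about the fixed x, y, z axes, in that order (R = Rz(yaw) Ry(pitch) Rx(roll)).
In Python, from rig import r, vision gives the robot as it stands.
- The arm moves only by the tool move_arm, never from a script. Its argument "series" is text: rows parted by semicolons, each of 7 numbers parted by spaces: the closure, from -1 (fully open) to 1 (shut), then the shift along the tool's x, y, z in units of 40 mm (1.0 is 40 mm), then the turn, a rotation vector about the tool's x, y, z in degrees. In form: grip tx ty tz ax ay az; .... A call has 1 to 20 rows; each row shifts and turns the pose as measured when the row begins, along the tool's axes as they then stand; what a row does not reach is not made up. A row lasts 1/8 s, in which the tool goes at most 62.5 mm and 10.7 degrees, less where a joint would pass 70% of its speed; a pose out of reach is approached as far as the arm can. A call is refused whole if a number of a shift passes 1 or a number of a turn 10.7, either way. A call with a gripper value outside its range is refused whole. The fingers move at their own pace and stop on an object; "grip_force" is the grip in N (left out, the last holds). Time passes only in rows, so rows that do not move let the fingers close. It gives the time, the measured TCP pose, the force and the opening at its end, in the units of the state.
- r.sense(): the state, without advancing time (a new reading comes with each control period).
- vision.grab_frame(name): name is "scene" or "top" or "wrist"; returns the picture (420x560x3 uint8, red, green, blue); there is no depth.
- vision.camera_params(name): a dict with "fx", "fy", "cx", "cy" (pixels), "k1" (the pictures are not rectified: a ray, as slopes to the right and down, at radius r is drawn at 1 + k1 r^2 times it, then the intrinsics apply), "position" and "rotation" of the camera in the world. Camera axes: x right, y up, looking along -z (the intrinsics and any distortion apply to the point x, -y, -z); pixel columns grow to the right and rows downward; lengths in mm; the calibration is good to about 2 mm. A picture is of the moment at which its call begins: read the wrist's pose just before it. camera_params takes no time and is no camera call; for the wrist camera it gives the pose at the moment of the call.
- r.sign_off(): hands the job in, once; it reports no verdict.
The state is a dict: "clock": time; "qpos": joint angles; "qvel": joint speeds; "joint_efforts": joint torques, N m; "eef_pos": TCP position; "tcp_rot": TCP orientation; "contact_force": force on the tool from outside, world axes, zero at the start; "wrist_torque": the same for the moment, N m; "opening": opening from 0.0 (shut) to 1.0 (fully open).
Only numpy, scipy, OpenCV 4.12 (cv2) and the standard library are available. Lean on these libraries where they do the work, as an engineer would, in place of code of your own. Each camera call takes 0.05 s, during which the arm holds its last target. There are 200 camera calls.

## Working session

There is one attempt and no reset: what is moved stays moved. The work goes in short steps, Python scripts to look and compute and a tool call to move; the robot and the scene stay as the last step left them, time stands still between calls to the robot, and variables do not carry over. Pictures are saved under pics/ and viewed, about 8 in all and at most 12, crops included, and the job is handed in when it is done.

Besides the shell and the picture viewer there is one more tool, called after "Emit:" as name(argument=value, ...) on one line, values as JSON. move_arm: Moves the arm, as the interface text tells. Its arguments: {"type":"object","properties":{"series":{"type":"string"},"grip_force":{"type":"number"}},"required":["series"]}

```bash
ls; mkdir -p pics
python3 - <<'E'
from rig import r, vision
import cv2,numpy as np
print(r.sense())
for n in ("scene","top","wrist"):
    p=vision.camera_params(n); print(n,p)
    im=vision.grab_frame(n); cv2.imwrite(f"pics/{n}0.png",im[:,:,::-1])
E
```

```text
pics
{'clock': 0.0, 'qpos': array([-1.15940218e+00,  3.53637158e-01,  1.63420162e+00, -2.80035497e-05,
        1.15517284e+00, -2.41187272e-03]), 'qvel': array([-1.07345259e-03, -4.90951083e-04,  3.74002549e-04, -3.11186875e-05,
        7.51234652e-04, -5.35878548e-04]), 'joint_efforts': array([ 2.17684115e-03, -6.05254197e+01, -3.42072344e+01,  1.18682660e-04,
        9.47667751e-03, -6.40317495e-06]), 'eef_pos': array([ 251.09327637, -571.79048402,  230.53966371]), 'tcp_rot': array([-3.14017363e+00,  2.21809625e-05,  4.13817360e-01]), 'contact_force': array([ 0.20256897, -0.54161793, -0.03210946]), 'wrist_torque': array([ 0.01687641, -0.04297916, -0.00199069]), 'opening': 1.002240680378134}
scene {'fx': 452.3773822018965, 'fy': 452.3773822018965, 'cx': 279.2173719366433, 'cy': 208.08524976319475, 'k1': -0.11209588013235168, 'position': array([1211.58106723, -551.71162833, 1206.15215692]), 'rotation': array([0.65076271, 0.00323761, 0.93494221])}
top {'fx': 407.17874173959655, 'fy': 407.17874173959655, 'cx': 276.55253993228456, 'cy': 207.44212051376329, 'k1': -0.009410580874698074, 'position': array([ 416.10024464,  -53.18151851, 1143.97003757]), 'rotation': array([ 0.08700886, -0.0102358 , -1.57201311])}
wrist {'fx': 374.5424858359575, 'fy': 374.5424858359575, 'cx': 278.0950377935745, 'cy': 207.65335745645967, 'k1': 0.002010182679602838, 'position': array([ 320.9236272 , -542.11554079,  373.0465942 ]), 'rotation': array([-3.02485425e-01,  7.02717388e-04, -1.15618758e+00])}
```

View pics/scene0.png

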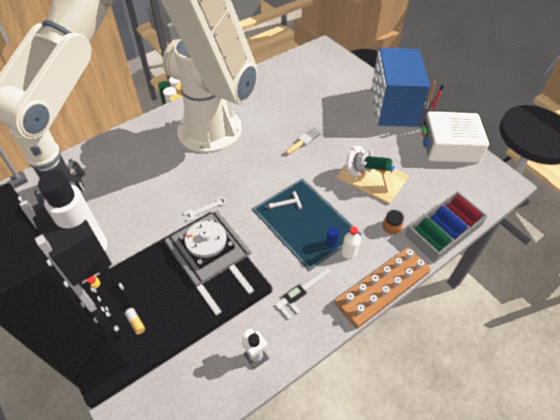

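View pics/top0.png

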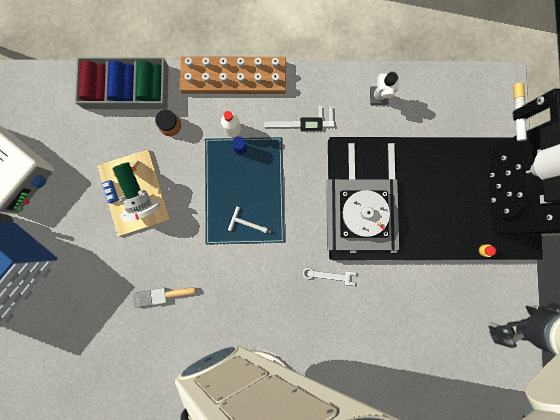

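The scene picture shows the cradle at about (370,170), the mat at (305,220) and the rotary at (205,240). In the top picture the cradle is at (133,193), the mat at (245,190) and the platter at (368,213), with the dowel's red mark near (382,227). Next I'll enlarge crops and set up the helpers.

```bash
cat > h.py <<'E'
import numpy as np, cv2
from scipy.spatial.transform import Rotation as R
def ray(p,uv):
    q=(np.atleast_2d(uv)-[p['cx'],p['cy']])/p['fx']
    s=q.copy()
    for _ in range(20): s=q/(1+p['k1']*(s**2).sum(1,keepdims=True))
    d=np.c_[s[:,0],-s[:,1],-np.ones(len(s))]
    return R.from_euler('xyz',p['rotation']).apply(d)
def plane(p,uv,z):
    d=ray(p,uv); o=np.array(p['position'])
    return o+d*((z-o[2])/d[:,2])[:,None]
def proj(p,X):
    c=R.from_euler('xyz',p['rotation']).inv().apply(np.atleast_2d(X)-p['position'])
    s=np.c_[c[:,0],-c[:,1]]/-c[:,2:]
    return s*(1+p['k1']*(s**2).sum(1,keepdims=True))*p['fx']+[p['cx'],p['cy']]
E
python3 - <<'E'
import cv2,numpy as np
t=cv2.imread('pics/top0.png')
a=cv2.resize(t[145:240,90:175],None,fx=4.6,fy=4.6,interpolation=cv2.INTER_CUBIC)
b=cv2.resize(t[170:265,320:405],None,fx=4.6,fy=4.6,interpolation=cv2.INTER_CUBIC)
cv2.imwrite('pics/crop1.png',np.hstack([a,b])); print(a.shape)
E
```

```text
(437, 391, 3)
```

View pics/crop1.png

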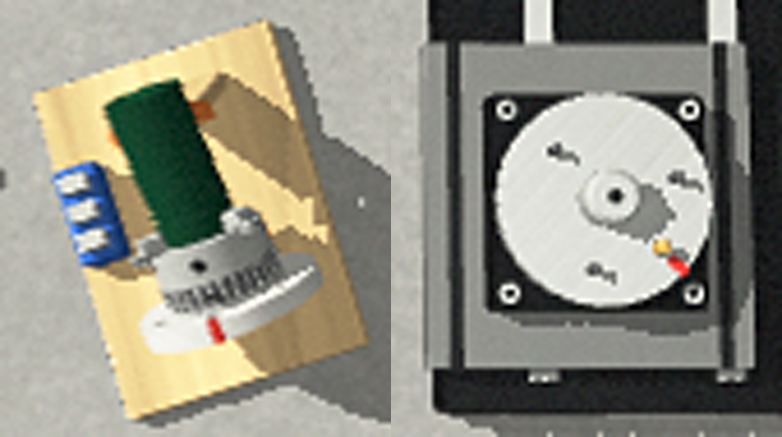

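The crop shows the chuck with the blank pointing up-left and the red stripe near crop (215,328). The spigot centre is at crop (615,196), the brass pin at (661,246) and the platter's red stripe at (680,268).

Run:
```python
from rig import vision
from h import *
T=vision.camera_params('top'); S=vision.camera_params('scene')
np.set_printoptions(precision=1,suppress=True)
c=np.array([[35,93],[270,18],[368,345],[135,420]])/4.6+[90,145]-.5
C=plane(T,c,12); print('cradle',C,C.mean(0))
e=[C[0]-C[3],C[1]-C[2]]; print([np.linalg.norm(v) for v in e],[np.degrees(np.arctan2(v[1],v[0])) for v in e], np.linalg.norm(C[0]-C[1]))
print('mat',plane(T,[[206,139],[283,139],[284,243],[206,243]],4))
print('mill',plane(T,[[329,138],[328,258],[545,262]],40))
# slide plate corners at z~58
s=np.array([[425-391,43],[745-391,43],[752-391,368],[425-391,370]])/4.6+[320,170]-.5
print('slide',plane(T,s,58))
im={n:cv2.cvtColor(cv2.imread(f'pics/{n}0.png'),cv2.COLOR_BGR2HSV) for n in('top','scene')}
for n in im:
  h=im[n]; m=(((h[...,0]<6)|(h[...,0]>174))&(h[...,1]>150)&(h[...,2]>110)).astype(np.uint8)
  k,l,st,ce=cv2.connectedComponentsWithStats(m)
  print(n,[(st[i,4],ce[i].round(1)) for i in range(1,k) if st[i,4]>2])
  m=((h[...,0]>18)&(h[...,0]<32)&(h[...,1]>120)&(h[...,2]>120)).astype(np.uint8)
  k,l,st,ce=cv2.connectedComponentsWithStats(m)
  print(n,'yel',[(st[i,4],ce[i].round(1)) for i in range(1,k) if st[i,4]>2])
for z in(82,90,100,110):
  print(z,plane(T,[[382.8,228.3],[368.2,212.1]],z), proj(S,plane(T,[[382.8,228.3]],z)),plane(T,[[368.2,212.1]],z+23))
s=cv2.imread('pics/scene0.png')
a=cv2.resize(s[205:275,160:260],None,fx=5,fy=5,interpolation=cv2.INTER_CUBIC)
b=cv2.resize(s[135:205,330:420],None,fx=3.3,fy=5,interpolation=cv2.INTER_CUBIC)
cv2.imwrite('pics/crop2.png',np.hstack([a,b]))
```

```text
cradle [[635.5 439.1  12. ]
 [682.1 297.   12. ]
 [481.3 232.5  12. ]
 [436.2 371.6  12. ]] [558.8 335.   12. ]
[np.float64(210.3916179282691), np.float64(210.84309718659867)] [np.float64(18.709673173542832), np.float64(17.786328956439306)] 149.57064679828574
mat [[711.3 135.8   4. ]
 [711.6 -83.6   4. ]
 [415.9 -85.6   4. ]
 [416.2 131.7   4. ]]
mill [[ 705.3 -210.    40. ]
 [ 375.5 -203.2   40. ]
 [ 363.2 -794.6   40. ]]
slide [[ 588.2 -200.3   58. ]
 [ 588.3 -388.8   58. ]
 [ 398.2 -387.8   58. ]
 [ 397.4 -198.    58. ]]
top [(np.int32(194), array([82.1, 77.2])), (np.int32(7), array([98., 69.])), (np.int32(60), array([227.7, 115. ])), (np.int32(13), array([ 25.8, 201.2])), (np.int32(8), array([136.6, 216.4])), (np.int32(10), array([382.5, 227.5])), (np.int32(83), array([490.2, 250.3]))]
top yel [(np.int32(136), array([518.7,  90.1])), (np.int32(9), array([378.6, 223.3])), (np.int32(74), array([483.2, 249.8]))]
scene [(np.int32(47), array([436. ,  98.5])), (np.int32(3), array([422.7, 134.3])), (np.int32(126), array([468.3, 205.7])), (np.int32(64), array([461.5, 214.1])), (np.int32(43), array([353.4, 229.9])), (np.int32(49), array([ 90.7, 279.3]))]
scene yel [(np.int32(18), array([178.3,  86. ])), (np.int32(32), array([175.1,  96.6])), (np.int32(47), array([ 96. , 283.2])), (np.int32(52), array([137.2, 324. ]))]
82 [[ 453.9 -342.    82. ]
 [ 496.4 -304.5   82. ]] [[186.  240.8]] [[ 494.6 -299.1  105. ]]
90 [[ 453.6 -339.8   90. ]
 [ 495.8 -302.6   90. ]] [[186.1 238.9]] [[ 494.  -297.2  113. ]]
100 [[ 453.2 -337.1  100. ]
 [ 495.  -300.3  100. ]] [[186.3 236.5]] [[ 493.3 -294.8  123. ]]
110 [[ 452.9 -334.4  110. ]
 [ 494.3 -297.9  110. ]] [[186.5 234.1]] [[ 492.5 -292.5  133. ]]
```

View pics/crop2.png

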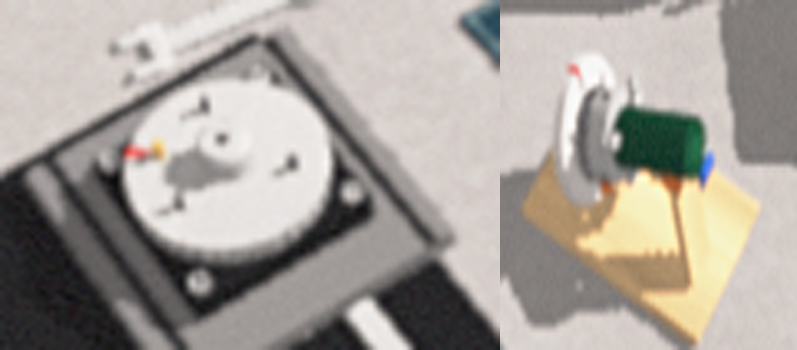

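The red stripe puts the platter face at about z = 100. The cradle is at (559,335) with a yaw of about 18.2°. I'm moving over the cradle now.

Emit:
move_arm(series="-1 0.82 -0.86 -0.15 0 0 0; -1 0.82 -0.86 -0.1 0 0 0; -1 0.82 -0.86 -0.1 0 0 0; -1 0.82 -0.86 -0.1 0 0 0; -1 0.82 -0.86 -0.1 0 0 0; -1 0.82 -0.86 -0.1 0 0 0; -1 0.82 -0.86 -0.1 0 0 0; -1 0.82 -0.86 -0.1 0 0 0; -1 0.82 -0.86 -0.1 0 0 0; -1 0.82 -0.86 -0.1 0 0 0; -1 0.82 -0.86 0 0 0 0; -1 0.82 -0.86 0 0 0 0; -1 0.82 -0.86 0 0 0 0; -1 0.82 -0.86 0 0 0 0; -1 0.82 -0.86 0 0 0 0; -1 0.82 -0.86 0 0 0 0; -1 0.82 -0.86 0 0 0 0; -1 0.82 -0.86 0 0 0 0; -1 0.82 -0.86 0 0 0 0; -1 0.8 -0.86 0 0 0 0")

```text
clock: 2.65
eef_pos: [582.5, 348.0, 272.8]
tcp_rot: [-3.141, -0.0, 0.409]
contact_force: [0.3, 0.0, -0.4]
opening: 1.002
```

```bash
cat >> h.py <<'E'
def want(s,pos,z=None,rpy_deg=None):
    "total shift (units of 40 mm, current tool axes) and turn (deg) to a target pose"
    A=R.from_euler('xyz',s['tcp_rot']); 
    print('shift/40',np.round(A.inv().apply(np.array(pos)-s['eef_pos'])/40,2))
    if rpy_deg is not None: print('turn',np.round((A.inv()*R.from_euler('xyz',rpy_deg,degrees=True)).as_rotvec(degrees=True),1))
E
python3 - <<'E'
from rig import r,vision
from h import *
np.set_printoptions(precision=2,suppress=True)
s=r.sense(); print(s['clock'],s['eef_pos'],s['tcp_rot'],s['qpos'],s['opening'])
want(s,[577,320,260],None,[180,0,18.2])
T=vision.camera_params('top')
h=np.array([np.cos(np.radians(18.25)),np.sin(np.radians(18.25))])
o=np.array([498.6,294.1,62]); a=np.r_[h*np.cos(np.radians(25)),np.sin(np.radians(25))]
for L in(0,60,135): print(L,proj(T,[o+a*L]))
im=cv2.cvtColor(cv2.imread('pics/top0.png'),cv2.COLOR_BGR2HSV)
m=((im[...,0]>50)&(im[...,0]<90)&(im[...,1]>120)).astype(np.uint8); m[:,:100]=0; m[:160]=0;m[:,175:]=0
print(cv2.minAreaRect(cv2.findNonZero(m)), m.sum())
E
```

```text
2.65 [582.47 347.95 272.85] [-3.14 -0.    0.41] [0.54 0.4  1.47 0.   1.27 1.7 ] 1.0020037418605325
shift/40 [-0.4   0.59  0.32]
turn [-0.  -0.   5.3]
0 [[141.73 211.93]]
60 [[132.63 191.45]]
135 [[120.76 164.69]]
((127.10958862304688, 180.0410919189453), (34.75944900512695, 16.2210750579834), 65.55604553222656) 544
```

Emit:
move_arm(series="-1 -0.4 0.59 0.3 0 0 0; -1 0 0 0 0 0 5.3; -1 0 0 0 0 0 0")

```text
clock: 3.02
eef_pos: [577.2, 323.1, 258.1]
tcp_rot: [-3.141, 0.002, 0.32]
contact_force: [-0.1, 0.4, -1.0]
opening: 0.998
```

Run:
```python
from rig import r,vision
from h import *
np.set_printoptions(precision=2,suppress=True)
s=r.sense(); print(s['clock'],s['eef_pos'],s['tcp_rot'])
P=vision.camera_params('wrist'); im=vision.grab_frame('wrist'); cv2.imwrite('pics/w1.png',im[:,:,::-1])
h=np.array([np.cos(np.radians(18.25)),np.sin(np.radians(18.25))])
o=np.array([498.6,294.1,62]); a=np.r_[h*np.cos(np.radians(25)),np.sin(np.radians(25))]
for L in(50,60,75,100,135): print(L,proj(P,[o+a*L]))
H=cv2.cvtColor(im,cv2.COLOR_RGB2HSV)
m=((H[...,0]>50)&(H[...,0]<90)&(H[...,1]>100)).astype(np.uint8)
print(m.sum(),cv2.minAreaRect(cv2.findNonZero(m)))
for y in range(0,420,25):
  x=np.flatnonzero(m[y]); 
  if len(x)>20: print(y,x.min(),x.max(),len(x))
```

```text
3.025 [577.19 323.13 258.11] [-3.14  0.    0.32]
50 [[280.39 223.55]]
60 [[280.46 215.51]]
75 [[280.57 202.8 ]]
100 [[280.77 179.74]]
135 [[281.08 142.78]]
5368 ((307.1588439941406, 315.65673828125), (352.43243408203125, 616.3783569335938), 55.79454803466797)
150 252 307 56
175 253 305 53
200 255 304 50
225 258 300 43
```

View pics/w1.png

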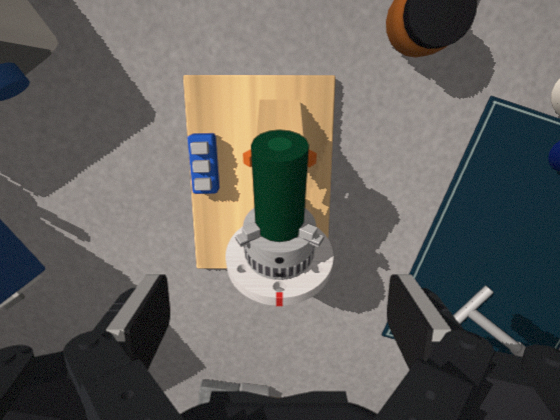

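The wrist picture shows the blank centred on column 279.5, against 280.6 predicted, and aligned with the image column. So the geometry agrees within about 1 mm. I'm descending now.

Emit:
move_arm(series="-1 -0.15 0.06 0.8 0 0 0; -1 0 0 0.8 0 0 0; -1 0 0 0.8 0 0 0; -1 0 0 0.8 0 0 0; -1 0 0 0.6 0 0 0; -1 0 0 0.4 0 0 0; -1 0 0 0 0 0 0")

```text
clock: 3.95
eef_pos: [573.1, 318.9, 87.1]
tcp_rot: [-3.141, -0.002, 0.334]
contact_force: [-0.6, -0.8, 0.2]
opening: 0.998
```

Run:
```python
from rig import r
from h import *
s=r.sense(); print(s['eef_pos'],np.degrees(s['tcp_rot']),s['contact_force'])
want(s,[572.4,319.2,77],None,[180,0,18.2])
```

```text
[573.08511978 318.92403377  87.08787216] [-1.79963726e+02 -8.72134936e-02  1.91183928e+01] [-0.63947426 -0.75588822  0.17848883]
shift/40 [-0.01 -0.01  0.25]
turn [-0.  -0.1  0.9]
```

Emit:
move_arm(series="-1 -0.01 -0.01 0.25 0 0 0.9; -1 0 0 0 0 0 0; 1 0 0 0 0 0 0; 1 0 0 0 0 0 0; 1 0 0 0 0 0 0; 1 0 0 0 0 0 0; 1 0 0 0 0 0 0; 1 0 0 0 0 0 0", grip_force=110)

```text
clock: 4.95
eef_pos: [574.1, 321.3, 80.5]
tcp_rot: [-3.138, -0.007, 0.318]
contact_force: [-0.7, 0.1, -0.1]
opening: 0.487
```

Emit:
move_arm(series="1 0 0 -0.15 0 0 0; 1 0 0 -0.3 0 0 0; 1 0 0 -0.4 0 0 0; 1 0 0 -0.5 0 0 0; 1 0 0 -0.6 0 0 0; 1 0 0 -0.7 0 0 0; 1 0 0 -0.7 0 0 0; 1 0 0 -0.5 0 0 0; 1 0 0 0 0 0 0")

```text
clock: 6.08
eef_pos: [572.6, 319.2, 244.3]
tcp_rot: [-3.139, -0.007, 0.317]
contact_force: [0.5, 0.7, -8.2]
opening: 0.485
```

Run:
```python
from rig import r,vision
from h import *
np.set_printoptions(precision=3,suppress=True)
s=r.sense(); print(s['clock'],s['eef_pos'],np.degrees(s['tcp_rot']),s['qpos'],s['contact_force'],s['wrist_torque'])
im=vision.grab_frame('wrist'); P=vision.camera_params('wrist'); t=vision.grab_frame('top')
H=cv2.cvtColor(im,cv2.COLOR_RGB2HSV)
m=(((H[...,0]<6)|(H[...,0]>174))&(H[...,1]>150)&(H[...,2]>110)).astype(np.uint8)
k,l,st,ce=cv2.connectedComponentsWithStats(m); print([(st[i,4],ce[i].round(1)) for i in range(1,k) if st[i,4]>8])
cv2.imwrite('pics/w2.png',cv2.resize(np.hstack([im,t[:,:300]]),(800,391))[:,:,::-1])
# chuck origin in tool frame at cradle grasp (nominal)
```

```text
6.075 [572.563 319.228 244.343] [-179.88    -0.407   18.186] [0.506 0.385 1.556 0.001 1.193 1.759] [ 0.533  0.65  -8.203] [ 0.129 -0.29  -0.051]
[]
```

View pics/w2.png

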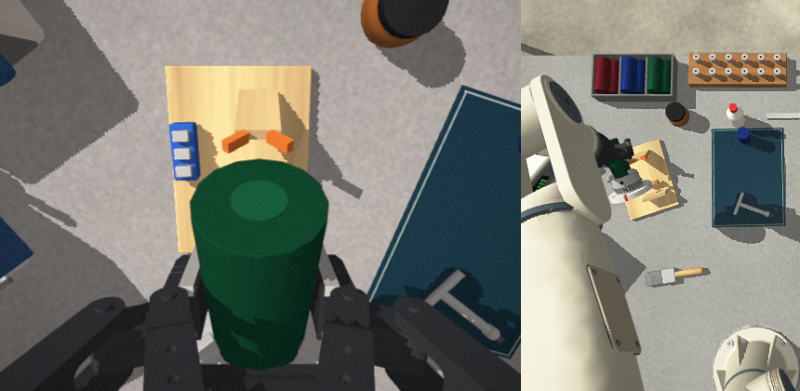

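The chuck is held at about 0.84 kg. The blank's end-face centre is at roughly (279,216) in full wrist pixels. I'll check for sag and then work out the tilt.

Run:
```python
from rig import r,vision
from h import *
s=r.sense(); P=vision.camera_params('wrist')
A=R.from_euler('xyz',s['tcp_rot'])
im=cv2.cvtColor(vision.grab_frame('wrist'),cv2.COLOR_RGB2HSV)
m=((im[...,0]>50)&(im[...,0]<90)&(im[...,1]>100)).astype(np.uint8)
ys=np.flatnonzero(m.sum(1)>30); print('green rows',ys.min(),ys.max())
for gz in (-19,-22):
 for sg in (84,86,88):
  for e in (20,25,30,35):
   e_=np.radians(e); ax=np.array([np.cos(e_),0,-np.sin(e_)]) # tool frame
   perp=np.array([np.sin(e_),0,np.cos(e_)]) 
   c=np.array([0,0,gz])+ax*(135-sg); top=c+perp*22; up=c-perp*22
   print(gz,sg,e,[proj(P,[A.apply(v)+s['eef_pos']])[0].round(1) for v in (c,top,up)])
b=[]
```

```text
green rows 173 394
-19 84 20 [array([275.4, 191.1]), array([275.8, 154. ]), array([275. , 242.3])]
-19 84 25 [array([275.4, 200.6]), array([275.7, 156.2]), array([274.9, 261.1])]
-19 84 30 [array([275.3, 211.8]), array([275.6, 159.9]), array([274.8, 281.4])]
-19 84 35 [array([275.2, 224.7]), array([275.5, 165.2]), array([274.7, 302.6])]
-19 86 20 [array([275.5, 196.7]), array([275.8, 159.2]), array([275. , 248.2])]
-19 86 25 [array([275.4, 205.9]), array([275.7, 161.3]), array([274.9, 266.4])]
-19 86 30 [array([275.3, 216.6]), array([275.6, 164.7]), array([274.8, 285.8])]
-19 86 35 [array([275.2, 228.9]), array([275.6, 169.8]), array([274.8, 306.1])]
-19 88 20 [array([275.5, 202.1]), array([275.8, 164.3]), array([275., 254.])]
-19 88 25 [array([275.4, 211. ]), array([275.7, 166.2]), array([275. , 271.5])]
-19 88 30 [array([275.3, 221.3]), array([275.7, 169.5]), array([274.9, 290.2])]
-19 88 35 [array([275.3, 233. ]), array([275.6, 174.2]), array([274.8, 309.5])]
-22 84 20 [array([275.4, 193.8]), array([275.7, 155.5]), array([274.9, 247.1])]
-22 84 25 [array([275.3, 203.7]), array([275.6, 157.8]), array([274.8, 266.7])]
-22 84 30 [array([275.2, 215.3]), array([275.6, 161.6]), array([274.7, 287.8])]
-22 84 35 [array([275.1, 228.6]), array([275.5, 167.1]), array([274.6, 309.9])]
-22 86 20 [array([275.4, 199.5]), array([275.8, 160.8]), array([274.9, 253.2])]
-22 86 25 [array([275.3, 209. ]), array([275.7, 162.9]), array([274.8, 272.1])]
-22 86 30 [array([275.2, 220.2]), array([275.6, 166.6]), array([274.7, 292.3])]
-22 86 35 [array([275.2, 232.9]), array([275.5, 171.8]), array([274.7, 313.3])]
-22 88 20 [array([275.4, 205. ]), array([275.8, 165.9]), array([274.9, 259.1])]
-22 88 25 [array([275.3, 214.2]), array([275.7, 168. ]), array([274.9, 277.3])]
-22 88 30 [array([275.3, 224.9]), array([275.6, 171.4]), array([274.8, 296.6])]
-22 88 35 [array([275.2, 237.1]), array([275.5, 176.3]), array([274.7, 316.7])]
```

Run:
```python
from rig import r,vision
from h import *
np.set_printoptions(precision=1,suppress=True)
T=vision.camera_params('top')
print('spare top',plane(T,[[238.5,145]],74)); print('bottle',plane(T,[[228,115]],130))
im=cv2.imread('pics/top0.png'); g=cv2.cvtColor(im,cv2.COLOR_BGR2HSV)
m=np.zeros(g.shape[:2],np.uint8); m[150:240,210:280]=1
m&=((g[...,1]<90)&(g[...,2]>130)).astype(np.uint8)
k,l,st,ce=cv2.connectedComponentsWithStats(m)
for i in range(1,k):
  if st[i,4]>30:
    q=plane(T,np.argwhere(l==i)[:,::-1].astype(float),12); print('key',st[i],q.min(0),q.max(0))
    hull=cv2.minAreaRect(q[:,:2].astype(np.float32)); print(cv2.boxPoints(hull))
s=r.sense(); print(s['qpos'],s['eef_pos'])
```

```text
spare top [[676.9  37.2  74. ]]
bottle [[741.1  59.8 130. ]]
key [228 206  39  27 218] [446.4 -35.5  12. ] [518.9  69.9  12. ]
[[419.4 -23.8]
 [485.5 -47.6]
 [519.8  47.9]
 [453.7  71.6]]
[0.5 0.4 1.6 0.  1.2 1.8] [571.2 318.5 241. ]
```

Emit:
move_arm(series="1 -0.08 0.4 -0.05 0 0 0; 1 -0.16 0.81 -0.05 0 0 0; 1 -0.16 0.81 -0.05 0 0 0; 1 -0.16 0.81 -0.05 0 0 0; 1 -0.16 0.81 -0.05 0 0 0; 1 -0.16 0.81 -0.05 0 0 0; 1 -0.16 0.81 0 0 0 0; 1 -0.16 0.81 0 0 0 0; 1 -0.16 0.81 0 0 0 0; 1 -0.16 0.81 0 0 0 0; 1 -0.08 0.4 0 0 0 0; 1 0 0 0 0 0 -9; 1 0 0 0 0 0 -9; 1 0 0 0 0 0 -9; 1 0 0 0 0 0 0")

```text
clock: 8.1
eef_pos: [603.3, -29.4, 240.0]
tcp_rot: [-3.128, 0.017, 0.798]
contact_force: [-0.2, -0.5, -8.1]
opening: 0.486
```

Emit:
move_arm(series="1 0 0 0 0 5 0; 1 0 0 0 0 9 0; 1 0 0 0 0 9 0; 1 0 0 0 0 9 0; 1 0 0 0 0 9 0; 1 0 0 0 0 9 0; 1 0 0 0 0 9 0; 1 0 0 0 0 6 0; 1 0 0 0 0 0 0")

```text
clock: 9.22
eef_pos: [600.4, -30.5, 237.2]
tcp_rot: [-3.075, -1.138, 0.71]
contact_force: [-0.2, -0.8, -8.3]
opening: 0.485
```

Run:
```python
from rig import r,vision
from h import *
np.set_printoptions(precision=3,suppress=True)
s=r.sense(); A=R.from_euler('xyz',s['tcp_rot'])
print(s['clock'],s['eef_pos'],s['qpos'],s['contact_force']); print(A.as_matrix().T)
im=vision.grab_frame('scene'); P=vision.camera_params('scene')
g=s['eef_pos']-19*A.as_matrix()[:,2]; px=proj(P,[g])[0]; print('grasp',g,px)
x,y=px.astype(int); cv2.imwrite('pics/s3.png',cv2.resize(im[y-65:y+65,x-65:x+65],(600,600),interpolation=cv2.INTER_CUBIC)[:,:,::-1])
print('vertical in crop', (proj(P,[g+[0,0,40],g-[0,0,90]])-[x-65,y-65])*600/130)
```

```text
9.225 [600.439 -30.511 237.177] [-0.586  0.394  2.134  1.468  1.108 -0.859] [-0.167 -0.767 -8.29 ]
[[ 0.318  0.273  0.908]
 [ 0.696 -0.717 -0.028]
 [ 0.644  0.641 -0.418]]
grasp [588.208 -42.688 245.121] [294.558 187.328]
vertical in crop [[304.181 257.587]
 [299.22  392.706]]
```

View pics/s3.png

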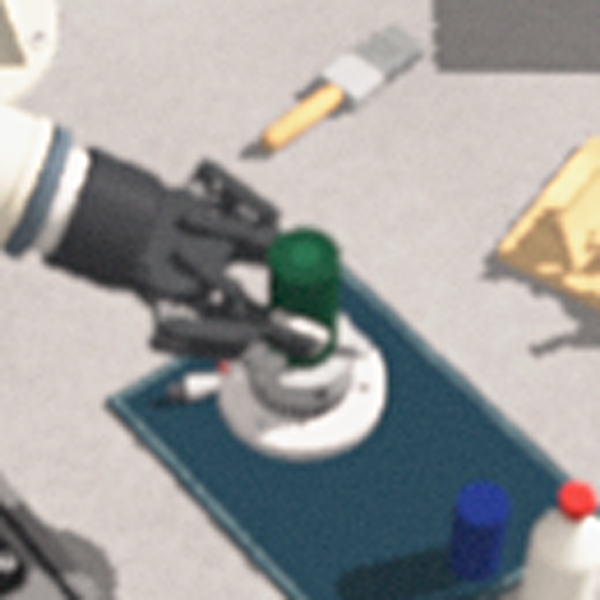

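The scene crop shows the chuck nearly vertical in the gripper, with the blank top at crop (305,245) and the backplate at (302,395). It is clear of the key and the spare blank.

Run:
```python
from rig import r
from h import *
s=r.sense()
c,k=np.cos(np.radians(25)),np.sin(np.radians(25)); q=.5**.5
M=np.array([[k*q,k*q,c],[q,-q,0],[c*q,c*q,-k]]).T
e=R.from_matrix(M); print('det',np.linalg.det(M))
g=np.array([600,-20,245.]); want(s,g+19*M[:,2],None,e.as_euler('xyz',degrees=True))
A=R.from_matrix(M).inv(); print('down 40mm',A.apply([0,0,-1]))
```

```text
det 1.0
shift/40 [ 0.22 -0.21  0.55]
turn [ 0.1 -0.2 -1.7]
down 40mm [-0.90630779  0.          0.42261826]
```

Emit:
move_arm(series="1 0.22 -0.21 0.55 0 0 -1.7; 1 0 0 0 0 0 0; 1 -0.4 0 0.19 0 0 0; 1 -0.54 0 0.25 0 0 0; 1 -0.54 0 0.25 0 0 0; 1 -0.54 0 0.25 0 0 0; 1 -0.3 0 0.14 0 0 0; 1 0 0 0 0 0 0")

```text
clock: 10.28
eef_pos: [617.5, -9.5, 137.6]
tcp_rot: [3.121, -1.124, 0.806]
contact_force: [-0.7, -0.5, -7.0]
opening: 0.488
```

Run:
```python
from rig import r
from h import *
s=r.sense()
c,k=np.cos(np.radians(25)),np.sin(np.radians(25)); q=.5**.5
M=np.array([[k*q,k*q,c],[q,-q,0],[c*q,c*q,-k]]).T
e=R.from_matrix(M); A=R.from_euler('xyz',s['tcp_rot']).as_matrix()
print('grasp',s['eef_pos']-19*A[:,2],A.T.round(3),s['contact_force'],s['wrist_torque'])
want(s,np.array([600,-20,105.])+19*M[:,2],None,e.as_euler('xyz',degrees=True))
```

```text
grasp [605.31579802 -21.58770713 145.77166824] [[ 0.299  0.311  0.902]
 [ 0.708 -0.706  0.009]
 [ 0.64   0.636 -0.432]] [-0.7455577 -0.4722991 -6.9919212] [-1.05708036  1.04582827 -0.02919859]
shift/40 [-0.94 -0.13  0.38]
turn [0.1 0.6 0.5]
```

Emit:
move_arm(series="1 -0.47 -0.06 0.19 0 0.6 0.5; 1 -0.4 -0.05 0.17 0 0 0; 1 -0.1 0 0.05 0 0 0; 1 0 0 0 0 0 0")

```text
clock: 10.78
eef_pos: [616.5, -9.2, 99.3]
tcp_rot: [3.126, -1.138, 0.797]
contact_force: [-0.4, -0.3, -7.3]
opening: 0.483
```

Emit:
move_arm(series="1 -0.09 0 0.04 0 0 0; 1 0 0 0 0 0 0")

```text
clock: 11.02
eef_pos: [617.3, -9.6, 96.8]
tcp_rot: [3.121, -1.138, 0.801]
contact_force: [-0.1, 0.3, -8.6]
opening: 0.484
```

Emit:
move_arm(series="1 -0.06 0 0.03 0 0 0; 1 0 0 0 0 0 0")

```text
clock: 11.28
eef_pos: [617.6, -9.7, 94.5]
tcp_rot: [3.119, -1.139, 0.803]
contact_force: [0.4, -0.5, -7.6]
opening: 0.485
```

Emit:
move_arm(series="1 -0.1 0 0.03 0 0 0; 1 0 0 0 0 0 0")

```text
clock: 11.52
eef_pos: [617.1, -10.1, 90.1]
tcp_rot: [3.119, -1.139, 0.803]
contact_force: [0.3, -0.7, -7.9]
opening: 0.488
```

Emit:
move_arm(series="1 -0.06 0 0.02 0 0 0; 1 0 0 0 0 0 0")

```text
clock: 11.78
eef_pos: [616.9, -10.3, 87.2]
tcp_rot: [3.12, -1.139, 0.802]
contact_force: [-0.3, 0.7, -8.3]
opening: 0.484
```

Emit:
move_arm(series="1 -0.05 0 0.02 0 0 0; 1 0 0 0 0 0 0")

```text
clock: 12.02
eef_pos: [617.1, -10.5, 85.4]
tcp_rot: [3.119, -1.14, 0.802]
contact_force: [0.5, 0.3, -5.9]
opening: 0.484
```

Contact is starting (−5.9 N). I'm lowering in small steps.

Emit:
move_arm(series="1 -0.03 0 0.015 0 0 0; 1 0 0 0 0 0 0")

```text
clock: 12.28
eef_pos: [617.5, -10.4, 85.4]
tcp_rot: [3.119, -1.143, 0.803]
contact_force: [-1.3, 0.2, -5.9]
opening: 0.487
```

Emit:
move_arm(series="1 -0.03 0 0.015 0 0 0; 1 0 0 0 0 0 0")

```text
clock: 12.52
eef_pos: [617.8, -10.2, 85.4]
tcp_rot: [3.118, -1.145, 0.804]
contact_force: [-3.0, -0.7, -3.2]
opening: 0.481
```

Emit:
move_arm(series="1 -0.05 0 0.02 0 0 0; 1 0 0 0 0 0 0")

```text
clock: 12.78
eef_pos: [618.1, -10.1, 85.5]
tcp_rot: [3.117, -1.151, 0.805]
contact_force: [-2.7, -0.4, -3.4]
opening: 0.481
```

Emit:
move_arm(series="1 -0.06 0 0.02 0 0 0; 1 0 0 0 0 0 0")

```text
clock: 13.02
eef_pos: [618.5, -10.0, 85.6]
tcp_rot: [3.115, -1.157, 0.806]
contact_force: [-3.2, -0.6, -2.8]
opening: 0.487
```

Run:
```python
from rig import r,vision
from h import *
s=r.sense(); P=vision.camera_params('scene'); im=vision.grab_frame('scene')
print(s['contact_force'],s['wrist_torque'])
px=proj(P,[[600,-25,70]])[0]; x,y=px.astype(int); print(x,y)
cv2.imwrite('pics/s4.png',cv2.resize(im[y-50:y+50,x-50:x+50],(600,600),interpolation=cv2.INTER_CUBIC)[:,:,::-1])
```

```text
[-3.22968885 -0.64171401 -2.82039875] [-0.49133021  1.29046582  0.32830221]
300 223
```

View pics/s4.png

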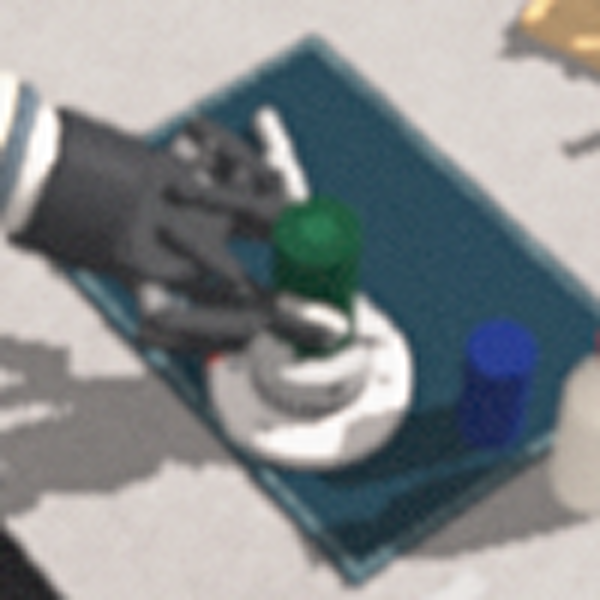

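The chuck's bottom is on the mat, with the force partly unloaded and the grasp height agreeing with the estimate. I'm releasing and backing off along the tool axis.

Emit:
move_arm(series="0.2 0 0 0 0 0 0; -0.2 0 0 0 0 0 0; -1 0 0 0 0 0 0; -1 0 0 0 0 0 0; -1 0 0 0 0 0 0; -1 0 0 0 0 0 0", grip_force=30)

```text
clock: 13.82
eef_pos: [619.8, -10.3, 85.8]
tcp_rot: [3.109, -1.157, 0.811]
contact_force: [0.3, 0.6, 1.1]
opening: 1.001
```

Emit:
move_arm(series="-1 0 0 -0.4 0 0 0; -1 0 0 -0.8 0 0 0; -1 0 0 -0.8 0 0 0; -1 0 0 -0.8 0 0 0; -1 0.6 0 -0.6 0 0 0; -1 0.7 0 -0.6 0 0 0; -1 0.7 0 -0.6 0 0 0; -1 0 0 0 0 0 0")

```text
clock: 14.82
eef_pos: [513.6, -111.3, 238.2]
tcp_rot: [3.112, -1.154, 0.806]
contact_force: [-0.1, 0.8, -0.6]
opening: 1.002
```

Run:
```python
from rig import r,vision
from h import *
np.set_printoptions(precision=3,suppress=True)
s=r.sense(); print(s['clock'],s['eef_pos'],s['qpos'],s['contact_force'],s['opening'])
for n in('top','scene'):
  P=vision.camera_params(n); im=vision.grab_frame(n); x,y=proj(P,[[600,-27,50]])[0].astype(int)
  cv2.imwrite(f'pics/{n}5.png',im[:,:,::-1]); print(n,x,y)
a=[cv2.imread(f'pics/{n}5.png') for n in('top','scene')]
A=a[0][120:220,190:290]; P=vision.camera_params('scene'); x,y=proj(P,[[600,-27,50]])[0].astype(int)
B=a[1][y-50:y+50,x-50:x+50]
cv2.imwrite('pics/c5.png',cv2.resize(np.hstack([A,B]),(800,400),interpolation=cv2.INTER_CUBIC))
```

```text
14.825 [ 513.574 -111.273  238.238] [-0.855  0.385  2.168  1.285  1.259 -0.962] [-0.079  0.802 -0.633] 1.0016676289721511
top 262 174
scene 299 227
```

View pics/c5.png

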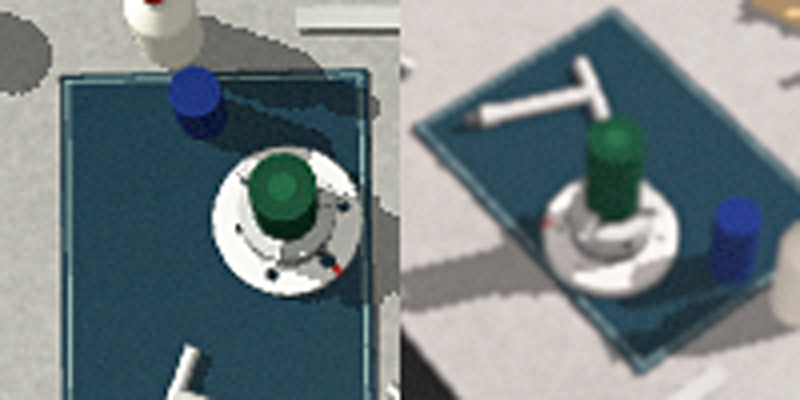

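The chuck stands upright on the mat, and its stripe points to azimuth of about −135°, which is close to the pin's direction. I'm turning the tool to point down and moving above it.

Emit:
move_arm(series="-1 0 0 -0.1 0 -9.4 0; -1 0 0 -0.1 0 -9.4 0; -1 0 0 -0.1 0 -9.4 0; -1 0 0 -0.1 0 -9.4 0; -1 0 0 -0.1 0 -9.4 0; -1 0 0 -0.1 0 -9.4 0; -1 0 0 -0.1 0 -9.4 0; -1 0 0 0 0 0 0")

```text
clock: 15.92
eef_pos: [498.0, -121.0, 246.8]
tcp_rot: [-3.137, 0.036, 0.779]
contact_force: [0.1, 0.4, -0.4]
opening: 1.001
```

Run:
```python
from rig import r,vision
from h import *
s=r.sense(); print(s['clock'],s['eef_pos'],np.degrees(s['tcp_rot']),s['qpos'])
T=vision.camera_params('top'); print(plane(T,[[261.3,174.5]],16))
want(s,[600,-28,260],None,[180,0,45])
```

```text
15.925 [ 497.97746644 -121.00340468  246.81409005] [-179.75730379    2.04717562   44.64130604] [-0.22269752  0.1740734   1.83850562 -0.03044783  1.15201072  0.58173905]
[[607.07721818 -22.25420836  16.        ]]
shift/40 [ 3.43  0.14 -0.45]
turn [-0.2  2.  -0.4]
```

Emit:
move_arm(series="-1 0.6 0.03 -0.1 -0.2 2 -0.4; -1 0.75 0.03 -0.1 0 0 0; -1 0.75 0.03 -0.1 0 0 0; -1 0.75 0.03 -0.1 0 0 0; -1 0.6 0.03 0 0 0 0; -1 0 0 0 0 0 0")

```text
clock: 16.68
eef_pos: [602.0, -23.6, 257.8]
tcp_rot: [-3.129, -0.016, 0.784]
contact_force: [-0.2, -0.1, 0.2]
opening: 0.997
```

Run:
```python
from rig import r,vision
from h import *
np.set_printoptions(precision=2,suppress=True)
s=r.sense(); print(s['clock'],s['eef_pos'],np.degrees(s['tcp_rot']))
P=vision.camera_params('wrist'); im=vision.grab_frame('wrist'); cv2.imwrite('pics/w6.png',im[:,:,::-1])
H=cv2.cvtColor(im,cv2.COLOR_RGB2HSV)
m=(((H[...,0]<6)|(H[...,0]>174))&(H[...,1]>150)&(H[...,2]>110)).astype(np.uint8)
k,l,st,ce=cv2.connectedComponentsWithStats(m); print([(st[i,4],ce[i].round(1),plane(P,[ce[i]],16)) for i in range(1,k) if st[i,4]>8])
c=np.array([604,-25]); print('centre px',proj(P,[[*c,16],[*c,139]]))
g=((H[...,0]>50)&(H[...,0]<90)&(H[...,1]>100)).astype(np.uint8)
print(g.sum(), cv2.boundingRect(cv2.findNonZero(g)))
```

```text
16.675 [602.   -23.61 257.83] [-179.25   -0.9    44.9 ]
[]
centre px [[282.68 170.13]
 [282.52 201.74]]
3297 (255, 154, 300, 218)
```

View pics/w6.png

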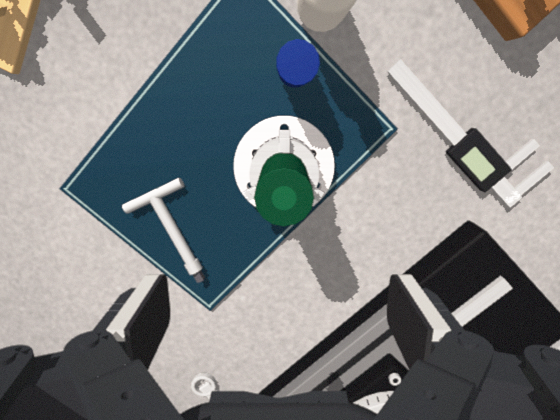

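```bash
cat >> h.py <<'E'
from scipy.optimize import least_squares
def circ(q,rad):
    "centre of a circle of known radius through points, robust"
    f=least_squares(lambda c: np.hypot(*(q-c).T)-rad, np.median(q,0), loss='soft_l1', f_scale=.5)
    return f.x, np.median(abs(f.fun))
E
python3 - <<'E'
from rig import r,vision
from h import *
np.set_printoptions(precision=2,suppress=True)
P=vision.camera_params('wrist'); im=cv2.cvtColor(cv2.imread('pics/w6.png'),cv2.COLOR_BGR2RGB)
H=cv2.cvtColor(im,cv2.COLOR_RGB2HSV)
m=((H[...,1]<60)&(H[...,2]>110)).astype(np.uint8)*255; m[:, :225]=0; m[:,342:]=0; m[:108]=0; m[182:]=0
m=cv2.morphologyEx(m,cv2.MORPH_OPEN,np.ones((3,3)))
k,l,st,ce=cv2.connectedComponentsWithStats(m); i=1+np.argmax(st[1:,4]); print(st[i])
c=max(cv2.findContours((l==i).astype(np.uint8),cv2.RETR_EXTERNAL,cv2.CHAIN_APPROX_NONE)[0],key=len)[:,0].astype(float)
h=cv2.convexHull(c.astype(np.float32))[:,0].astype(float); h=h[h[:,1]<180]
q=plane(P,h,16)[:,:2]; print('plate',circ(q,52),len(h))
g=(H[...,0]>50)&(H[...,0]<90)&(H[...,1]>100); s=g&(H[...,2]>H[...,2][g].mean()+25); s[:150]=0; s[240:]=0
ys,xs=np.nonzero(s); 
k,l,st,ce=cv2.connectedComponentsWithStats(s.astype(np.uint8)); i=1+np.argmax(st[1:,4]); print('spot',ce[i],st[i],plane(P,[ce[i]],139))
d=(H[...,2]<70).astype(np.uint8); d[:112]=0; d[150:]=0; d[:,260:][:, 50:]=0; d[:,:262]=0
k,l,st,ce=cv2.connectedComponentsWithStats(d)
for i in range(1,k):
  if st[i,4]>5: print('hole',ce[i],st[i,4],plane(P,[ce[i]],14))
E
```

```text
[ 233  115  102   67 4417]
plate (array([606.17, -23.25]), np.float64(0.25226350780188156)) 28
spot [283.43 197.1 ] [272 187  23  23 248] [[606.08 -23.63 139.  ]]
hole [303.44 115.16] 98 [[656.96  -1.08  14.  ]]
hole [283.79 126.71] 24 [[635.01   4.81  14.  ]]
```

Run:
```python
from rig import r
from h import *
s=r.sense(); print(s['eef_pos']); want(s,[606.2,-23.4,86],None,[180,0,45])
```

```text
[601.23518588 -24.21819185 257.76032423]
shift/40 [0.04 0.13 4.29]
turn [-0.8 -0.9 -0.1]
```

Emit:
move_arm(series="-1 0.1 0.08 0.3 -0.8 -0.9 -0.1; -1 0 0 0.8 0 0 0; -1 0 0 0.6 0 0 0; -1 0 0 0 0 0 0")

```text
clock: 17.23
eef_pos: [604.5, -25.5, 185.7]
tcp_rot: [3.14, 0.003, 0.783]
contact_force: [0.0, 0.5, 0.5]
opening: 1.0
```

Run:
```python
from rig import r
from h import *
s=r.sense(); print(s['eef_pos']); want(s,[606.2,-23.4,86],None,[180,0,45])
```

```text
[604.52645285 -25.52011395 185.65148183]
shift/40 [ 0.08 -0.01  2.49]
turn [ 0.1  0.2 -0.1]
```

Emit:
move_arm(series="-1 0.08 0 0.6 0.1 0.2 0; -1 0 0 0.7 0 0 0; -1 0 0 0.6 0 0 0; -1 0 0 0.3 0 0 0; -1 0 0 0 0 0 0")

```text
clock: 17.85
eef_pos: [608.9, -24.6, 99.2]
tcp_rot: [3.137, -0.003, 0.782]
contact_force: [1.1, -0.6, 0.5]
opening: 0.998
```

Run:
```python
from rig import r
from h import *
s=r.sense(); print(s['eef_pos']); want(s,[606.2,-23.4,86],None,[180,0,45])
```

```text
[608.94498609 -24.61472591  99.15315151]
shift/40 [-0.03 -0.07  0.33]
turn [ 0.2 -0.2 -0.2]
```

Emit:
move_arm(series="-1 -0.03 -0.07 0.33 0.2 -0.2 -0.2; -1 0 0 0 0 0 0; -1 0 0 0 0 0 0")

```text
clock: 18.23
eef_pos: [607.4, -23.5, 87.3]
tcp_rot: [3.139, -0.001, 0.786]
contact_force: [0.4, 0.2, 0.3]
opening: 1.004
```

Run:
```python
from rig import r,vision
from h import *
for _ in range(3):
  s=r.sense(); print(s['eef_pos'],s['tcp_rot']); vision.grab_frame('top')
```

```text
[607.38952675 -23.52571649  87.26087526] [ 3.13879214e+00 -1.18488504e-03  7.86211403e-01]
[607.22688875 -23.4870119   87.18413655] [ 3.13902659e+00 -1.00146462e-03  7.86236427e-01]
[607.20835    -23.51053623  87.16813495] [ 3.13900353e+00 -9.91398458e-04  7.86231560e-01]
```

Emit:
move_arm(series="1 0 0 0 0 0 0; 1 0 0 0 0 0 0; 1 0 0 0 0 0 0; 1 0 0 0 0 0 0; 1 0 0 0 0 0 0; 1 0 0 0 0 0 0", grip_force=100)

```text
clock: 19.12
eef_pos: [607.2, -23.3, 87.8]
tcp_rot: [3.139, -0.001, 0.786]
contact_force: [-1.7, 1.4, 1.9]
opening: 0.499
```

Emit:
move_arm(series="1 0 0 -0.1 0 0 0; 1 0 0 -0.3 0 0 0; 1 0 0 -0.5 0 0 0; 1 0 0 -0.7 0 0 0; 1 0 0 -0.8 0 0 0; 1 0 0 -0.8 0 0 0; 1 0 0 -0.6 0 0 0; 1 0 0 0 0 0 0")

```text
clock: 20.12
eef_pos: [603.3, -23.4, 243.5]
tcp_rot: [-3.138, 0.005, 0.786]
contact_force: [0.2, -0.6, -8.1]
opening: 0.497
```

Run:
```python
from rig import r,vision
from h import *
s=r.sense(); print(s['eef_pos'],np.degrees(s['tcp_rot']),s['contact_force'],s['wrist_torque'])
want(s,[440,-215,250],None,[180,0,45])
```

```text
[603.33047788 -23.4179821  243.49871081] [-179.80503911    0.2626991    45.02889432] [ 0.24234968 -0.64692032 -8.09529793] [-0.02382561 -0.10463544  0.03413691]
shift/40 [-6.27  0.5  -0.14]
turn [-0.2  0.3  0. ]
```

Emit:
move_arm(series="1 -0.4 0.12 -0.1 -0.2 0.3 0; 1 -0.8 0.24 -0.05 0 0 0; 1 -0.8 0.24 -0.05 0 0 0; 1 -0.8 0.24 -0.05 0 0 0; 1 -0.8 0.24 -0.05 0 0 0; 1 -0.8 0.24 -0.05 0 0 0; 1 -0.8 0.24 -0.05 0 0 0; 1 -0.8 0.24 0 0 0 0; 1 -0.8 0.24 0 0 0 0; 1 -0.8 0.24 0 0 0 0; 1 -0.8 0.24 0 0 0 0; 1 -0.8 0.24 0 0 0 0; 1 -0.4 0.12 0 0 0 0; 1 0 0 0 0 0 0; 1 0 0 0 0 0 0")

```text
clock: 22.0
eef_pos: [389.1, -388.4, 244.0]
tcp_rot: [-3.117, 0.01, 0.784]
contact_force: [0.9, 0.2, -7.5]
opening: 0.493
```

Run:
```python
from rig import r,vision
from h import *
np.set_printoptions(precision=2,suppress=True)
s=r.sense(); print(s['clock'],s['eef_pos'],np.degrees(s['tcp_rot']),s['qpos'])
P=vision.camera_params('wrist'); im=vision.grab_frame('wrist'); t=vision.grab_frame('top')
np.save('P7.npy',P,allow_pickle=True)
cv2.imwrite('pics/w7.png',im[:,:,::-1]); cv2.imwrite('pics/t7.png',t[:,:,::-1])
print(proj(P,[[493.3,-294.5,100],[493.3,-294.5,123]]))
```

```text
22.0 [ 389.08 -388.44  243.98] [-178.57    0.6    44.91] [-0.78  0.24  1.76 -0.01  1.17  0.01]
[[292.94 -12.16]
 [293.43 -21.54]]
```

View pics/w7.png

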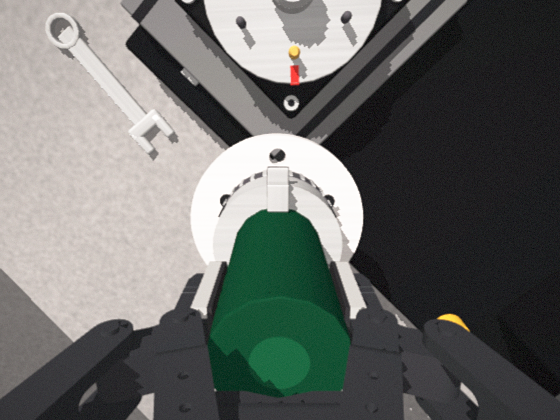

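The picture shows the chuck's rear stud hole at (277,155), the brass pin at (294,51), the platter stripe at (295,75) and the spigot at the top edge. I'll bring the platter into view and measure numerically.

Run:
```python
from rig import r
from h import *
s=r.sense(); want(s,s['eef_pos']+np.array([34,34,6]),None,[180,0,45])
```

```text
shift/40 [ 1.2  -0.   -0.16]
turn [-1.4  0.6 -0. ]
```

Emit:
move_arm(series="1 0.4 0 -0.07 -1.4 0.6 0; 1 0.5 0 -0.06 0 0 0; 1 0.3 0 0 0 0 0; 1 0 0 0 0 0 0; 1 0 0 0 0 0 0")

```text
clock: 22.72
eef_pos: [427.2, -349.9, 249.9]
tcp_rot: [3.14, -0.001, 0.789]
contact_force: [-0.0, 0.0, -7.6]
opening: 0.497
```

```bash
cat > look.py <<'E'
from rig import r,vision
from h import *
np.set_printoptions(precision=2,suppress=True)
def comps(m,a,b):
    k,l,st,ce=cv2.connectedComponentsWithStats(m.astype(np.uint8)); return [(st[i],ce[i]) for i in range(1,k) if a<=st[i,4]<=b]
E
python3 - <<'E'
from look import *
vision.grab_frame('top')
s=r.sense(); P=vision.camera_params('wrist'); im=vision.grab_frame('wrist'); cv2.imwrite('pics/w8.png',im[:,:,::-1]); np.save('P8.npy',[P,s],allow_pickle=True)
print(s['clock'],s['eef_pos'],np.degrees(s['tcp_rot']))
H=cv2.cvtColor(im,cv2.COLOR_RGB2HSV)
top=np.zeros(H.shape[:2],bool); top[:200,150:430]=1
for n,m,z in(('red',((H[...,0]<6)|(H[...,0]>174))&(H[...,1]>150)&(H[...,2]>110),100),('brass',(H[...,0]>14)&(H[...,0]<32)&(H[...,1]>100)&(H[...,2]>110),114),('dark',H[...,2]<60,114)):
  for st,ce in comps(m&top,8,250): print(n,st,ce,plane(P,[ce],z)[0])
# plate of chuck; platter
w=((H[...,1]<50)&(H[...,2]>120)).astype(np.uint8)
print([ (st,ce) for st,ce in comps(w&top,1500,99999)])
print(proj(P,[[493.3,-294.5,100],[493.3,-294.5,123]]))
E
```

```text
22.775 [ 427.17 -350.    249.86] [179.92  -0.07  45.16]
brass [284 129  10   6  39] [288.77 131.56] [ 466.63 -322.61  114.  ]
dark [283  15   6   6  20] [285.5   17.55] [ 517.76 -267.08  114.  ]
dark [283  72  10  10  76] [287.5   76.29] [ 492.67 -294.66  114.  ]
dark [187  76   5   5  20] [189.1   77.95] [ 442.86 -246.77  114.  ]
dark [381  76   5   6  22] [383.27  78.5 ] [ 539.42 -343.15  114.  ]
dark [274 160   7   2   8] [277.   160.12] [ 445.66 -331.48  114.  ]
dark [221 195   8   5  23] [224.26 197.  ] [ 396.6  -323.13  114.  ]
dark [326 196   7   4  20] [329.05 197.35] [ 453.75 -380.31  114.  ]
[(array([ 150,    0,   63,   74, 2363], dtype=int32), array([170.65,  24.33])), (array([  150,     0,   280,   200, 37414], dtype=int32), array([277.82,  97.62]))]
[[287.47  76.21]
 [288.34  74.92]]
```

```bash
cat > meas.py <<'E'
from look import *
def chuck(im,P,s,zt=71):
    "chuck plate centre and far stud hole in the tool frame (plate top zt below TCP)"
    A=R.from_euler('xyz',s['tcp_rot']); Q=dict(P); 
    Q['position']=A.inv().apply(P['position']-s['eef_pos']); Q['rotation']=(A.inv()*R.from_euler('xyz',P['rotation'])).as_euler('xyz')
    H=cv2.cvtColor(im,cv2.COLOR_RGB2HSV)
    w=((H[...,1]<60)&(H[...,2]>150)).astype(np.uint8); w[:150]=0; w[238:]=0
    pts=[]
    for y in range(190,236):
        x=np.flatnonzero(w[y,150:400])+150; x=x[(x>180)&(x<375)]
        run=[g for g in np.split(x,np.flatnonzero(np.diff(x)>1)+1) if len(g)>3]
        if run: pts+= [[run[0][0]-.5,y],[run[-1][-1]+.5,y]]
    d=H[...,2]<90
    hole=[(st,ce) for st,ce in comps(d[140:170,262:294],8,300)]
    return Q,np.array(pts),[(st,ce+[262,140],plane(Q,[ce+[262,140]],zt)[0][:2]) for st,ce in hole],plane(Q,np.array(pts),zt)[:,:2]
E
python3 - <<'E'
from meas import *
P8,s8=np.load('P8.npy',allow_pickle=True)
P7=np.load('P7.npy',allow_pickle=True).item()
s7=dict(eef_pos=np.array([389.08,-388.44,243.98]),tcp_rot=np.radians([-178.57,.6,44.91]))
for n,P,s in(('w7',P7,s7),('w8',P8,s8)):
    im=cv2.imread(f'pics/{n}.png')[:,:,::-1].copy()
    Q,p,h,q=chuck(im,P,s); print(n,Q['position'],np.degrees(Q['rotation'])); print(p[::8].T,h,circ(q,52))
im=cv2.imread('pics/w7.png')[:,:,::-1].copy(); H=cv2.cvtColor(im,cv2.COLOR_RGB2HSV); 
for n,m,z in(('red',((H[...,0]<6)|(H[...,0]>174))&(H[...,1]>150)&(H[...,2]>110),98),('brass',(H[...,0]>14)&(H[...,0]<32)&(H[...,1]>100)&(H[...,2]>110),112)):
  for st,ce in comps(m[:110],8,250): print(n,st,ce,plane(P7,[ce],z)[0])
a=cv2.imread('pics/w8.png')[0:250,150:420]
cv2.imwrite('pics/w8c.png',cv2.resize(a,None,fx=2.4,fy=2.4,interpolation=cv2.INTER_CUBIC))
E
```

```text
w7 [  75.62    0.57 -142.43] [162.66   0.02  89.95]
[[180.5 180.5 180.5 180.5 180.5 180.5 180.5 180.5 180.5 180.5 180.5 180.5]
 [190.  194.  198.  202.  206.  210.  214.  218.  222.  226.  230.  234. ]] [(array([ 8, 10, 15, 11, 94], dtype=int32), array([277.85, 155.66]), array([40.15,  0.54]))] (array([ 5.89, -3.67]), np.float64(2.7033096867983097))
w8 [  75.63    0.54 -142.4 ] [162.66   0.02  89.95]
[[180.5 180.5 180.5 180.5 180.5 180.5 180.5 180.5 180.5 180.5 180.5 180.5]
 [190.  194.  198.  202.  206.  210.  214.  218.  222.  226.  230.  234. ]] [(array([10, 19,  9,  3, 16], dtype=int32), array([275.81, 159.88]), array([37.73, -0.66]))] (array([ 5.89, -3.73]), np.float64(2.6633272467107574))
red [290  66   9  20 138] [294.07  75.18] [ 455.22 -334.66   98.  ]
brass [289  46  11  13 117] [293.85  51.97] [ 465.03 -324.08  112.  ]
```

View pics/w8c.png

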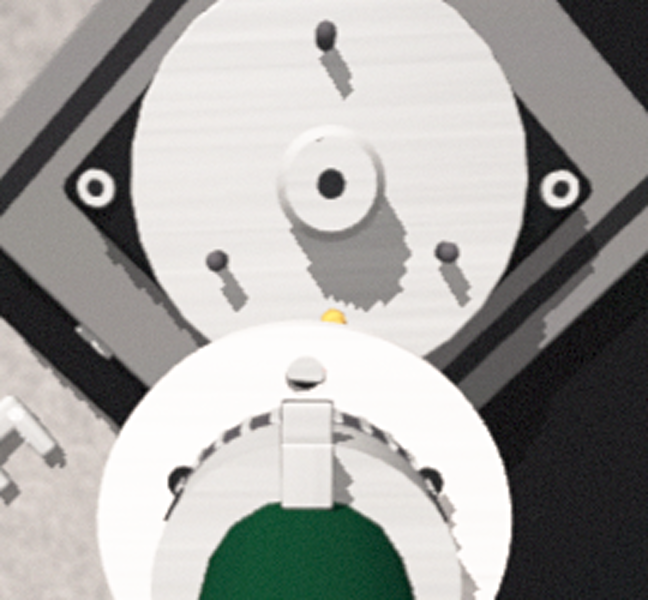

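The crop shows all three studs at (326,33), (217,259) and (447,250), the spigot centre at (330,183) and the brass pin at (333,315). The chuck's far stud hole is at (306,374), exactly on the plate's centreline, so chuck yaw = tool yaw + 180°.

Run:
```python
from meas import *
P,s=np.load('P8.npy',allow_pickle=True); im=cv2.imread('pics/w8.png')[:,:,::-1].copy(); H=cv2.cvtColor(im,cv2.COLOR_RGB2HSV)
g=cv2.cvtColor(im,cv2.COLOR_RGB2GRAY)
pts={}
for n,(x,y) in dict(far=(326,36),left=(217,259),right=(447,250),spig=(330,183)).items():
    x,y=int(x/2.4+150),int(y/2.4); w=g[y-9:y+9,x-9:x+9]<(85 if n!='spig' else 80)
    c=sorted(comps(w,8,200),key=lambda t:-t[0][4])[0]; pts[n]=c[1]+[x-9,y-9]; print(n,c[0],pts[n])
for zs in (107,112):
  X={n:plane(P,[p],123 if n=='spig' else zs)[0,:2] for n,p in pts.items()}
  f=lambda v:np.r_[[np.array(v[:2])+40*np.array([np.cos(v[2]+a),np.sin(v[2]+a)])-X[n] for n,a in(('far',np.pi),('left',-np.pi/3),('right',np.pi/3))]].ravel()
  r0=min((least_squares(lambda v:f([v[0],v[1],v[2]]),[493,-294,3.9]),),key=lambda o:o.cost)
  f2=lambda v:np.r_[[np.array(v[:2])+40*np.array([np.cos(v[2]+a),np.sin(v[2]+a)])-X[n] for n,a in(('far',np.pi),('left',np.pi/3),('right',-np.pi/3))]].ravel()
  r1=least_squares(f2,[493,-294,3.9])
  o=r0 if r0.cost<r1.cost else r1
  print(zs,o.x[:2],np.degrees(o.x[2]),o.fun.round(2),'spigot',X['spig'])
# platter face circle (z 100, r 60), upper/side edges
w=((H[...,1]<40)&(g>170)).astype(np.uint8); 
k,l,st,ce=cv2.connectedComponentsWithStats(w); m=(l==l[60,250])
q=[]
for y in range(8,120):
    xx=np.flatnonzero(m[y,200:375])+200
    if len(xx): q+= [[xx[0]-.5,y],[xx[-1]+.5,y]]
q=np.array(q); print('platter',circ(plane(P,q,100)[:,:2],60))
# chuck plate in tool frame: edges rows 150..195
A=R.from_euler('xyz',s['tcp_rot']); 
w=((H[...,1]<40)&(g>215)).astype(np.uint8); 
q=[]
for y in range(165,215,2):
    xx=np.flatnonzero(w[y,180:375])+180; q+=[[xx[0]-.5,y],[xx[-1]+.5,y]]
q=np.array(q); print(q[::6].T)
for zt in (69,71,73):
    W=plane(P,q,s['eef_pos'][2]-zt)[:,:2]; c,e=circ(W,52); t=A.inv().apply(np.r_[c,0]-s['eef_pos']*[1,1,0]); print('chuck',zt,c,e,'tool',t[:2])
```

```text
far [ 6  6  7  9 44] [285.43  16.73]
left [ 7  8  6  7 20] [241.3  109.55]
right [ 5  9  8  5 18] [335.17 106.72]
spig [ 5  4 10 11 90] [287.4   76.26]
107 [ 491.57 -295.85] 227.16570595151393 [-0.25 -0.58 -0.03  0.19  0.28  0.39] spigot [ 492.25 -294.66]
112 [ 491.38 -295.86] 227.16570490607864 [ 0.23 -0.05 -0.71  0.34  0.49 -0.29] spigot [ 492.25 -294.66]
platter (array([ 492.98, -293.91]), np.float64(0.48574932164375184))
[[210.5 205.5 201.5 197.5 194.5 192.5 191.5 190.5 189.5]
 [165.  171.  177.  183.  189.  195.  201.  207.  213. ]]
chuck 69 [ 426.48 -350.2 ] 0.15527199290752947 tool [-0.64 -0.35]
chuck 71 [ 426.69 -349.98] 0.1575552634947961 tool [-0.33 -0.35]
chuck 73 [ 426.92 -349.76] 0.2576206850195817 tool [-0.01 -0.35]
```

Emit:
move_arm(series="1 0.4 0.05 0 0 0 -2; 1 0.6 0.03 0 0 0 0; 1 0.6 0.03 0 0 0 0; 1 0.4 0.02 0 0 0 0; 1 0 0 0 0 0 0; 1 0 0 0 0 0 0")

```text
clock: 23.58
eef_pos: [487.8, -294.1, 249.5]
tcp_rot: [3.141, -0.001, 0.826]
contact_force: [-0.4, 0.4, -8.8]
opening: 0.494
```

```bash
cat > w.py <<'E'
from look import *
import sys
vision.grab_frame('top'); s=r.sense(); print(s['clock'],s['eef_pos'],np.degrees(s['tcp_rot']),s['contact_force'],s['wrist_torque'])
want(s,[492.9,-294.7,float(sys.argv[1])],None,[180,0,47.2])
E
python3 w.py 210
```

```text
23.625 [ 487.79 -294.15  249.52] [179.94  -0.06  47.28] [ 0.15  0.23 -6.64] [-0.01 -0.05 -0.  ]
shift/40 [0.08 0.1  0.99]
turn [ 0.1 -0.1  0.1]
```

Emit:
move_arm(series="1 0.08 0.1 0.2 0 0 0; 1 0 0 0.35 0 0 0; 1 0 0 0.3 0 0 0; 1 0 0 0 0 0 0; 1 0 0 0 0 0 0")

```text
clock: 24.25
eef_pos: [491.9, -295.3, 212.0]
tcp_rot: [-3.141, -0.0, 0.823]
contact_force: [1.2, 0.1, -7.4]
opening: 0.496
```

```bash
python3 w.py 208
```

```text
24.3 [ 491.83 -295.3   212.04] [-179.95   -0.02   47.18] [ 0.02  0.22 -7.32] [-0.    0.05 -0.  ]
shift/40 [0.03 0.01 0.1 ]
turn [-0.1 -0.  -0. ]
```

Emit:
move_arm(series="1 0.03 0.01 0.1 0 0 0; 1 0 0 0 0 0 0; 1 0 0 0 0 0 0")

```text
clock: 24.68
eef_pos: [493.5, -294.9, 208.6]
tcp_rot: [3.141, -0.001, 0.824]
contact_force: [-0.4, 0.1, -8.2]
opening: 0.492
```

Emit:
move_arm(series="1 0 0 0.08 0 0 0; 1 0 0 0 0 0 0")

```text
clock: 24.92
eef_pos: [493.6, -294.9, 205.4]
tcp_rot: [3.141, -0.001, 0.824]
contact_force: [-0.9, -0.4, -6.9]
opening: 0.494
```

```bash
python3 w.py 200
```

```text
24.975 [ 493.66 -294.98  205.56] [179.93  -0.04  47.19] [ 0.93  0.45 -6.78] [0.03 0.04 0.03]
shift/40 [-0.01 -0.02  0.14]
turn [ 0.1 -0.  -0. ]
```

Emit:
move_arm(series="1 -0.01 -0.02 0.08 0 0 0; 1 0 0 0 0 0 0")

```text
clock: 25.22
eef_pos: [492.7, -294.7, 202.1]
tcp_rot: [3.14, -0.001, 0.824]
contact_force: [-0.1, -0.1, -7.6]
opening: 0.493
```

Emit:
move_arm(series="1 0 0 0.08 0 0 0; 1 0 0 0 0 0 0")

```text
clock: 25.48
eef_pos: [492.7, -294.7, 198.7]
tcp_rot: [3.14, -0.001, 0.824]
contact_force: [-0.7, -0.0, -7.5]
opening: 0.493
```

```bash
python3 w.py 196
```

```text
25.525 [ 492.87 -294.79  198.89] [179.91  -0.05  47.19] [ 0.32 -0.1  -7.5 ] [-0.01  0.05 -0.05]
shift/40 [ 0.   -0.    0.07]
turn [ 0.1 -0.  -0. ]
```

The spigot has entered the bore with no side force. Studs and dowel are next.

Emit:
move_arm(series="1 0 0 0.07 0 0 0; 1 0 0 0 0 0 0")

```text
clock: 25.78
eef_pos: [492.9, -294.8, 195.9]
tcp_rot: [3.14, -0.001, 0.824]
contact_force: [-0.1, 0.6, -7.4]
opening: 0.496
```

Emit:
move_arm(series="1 0 0 0.07 0 0 0; 1 0 0 0 0 0 0")

```text
clock: 26.02
eef_pos: [493.0, -294.8, 193.0]
tcp_rot: [3.14, -0.001, 0.824]
contact_force: [0.1, 0.7, -7.3]
opening: 0.495
```

Emit:
move_arm(series="1 0 0 0.07 0 0 0; 1 0 0 0 0 0 0")

```text
clock: 26.28
eef_pos: [493.1, -294.9, 190.1]
tcp_rot: [3.139, -0.001, 0.824]
contact_force: [-0.1, 0.5, -7.4]
opening: 0.493
```

Bottom is at about 107 with no contact, so the pins are in their holes. Continuing.

Emit:
move_arm(series="1 0 0 0.07 0 0 0; 1 0 0 0 0 0 0")

```text
clock: 26.52
eef_pos: [493.5, -295.1, 190.4]
tcp_rot: [3.138, -0.001, 0.824]
contact_force: [-0.6, 1.1, -7.7]
opening: 0.499
```

Emit:
move_arm(series="1 0 0 0.05 0 0 0; 1 0 0 0 0 0 0")

```text
clock: 26.78
eef_pos: [493.7, -295.1, 189.8]
tcp_rot: [3.137, -0.002, 0.824]
contact_force: [-0.5, -0.5, -8.2]
opening: 0.499
```

Emit:
move_arm(series="1 0 0 0.03 0 0 0; 1 0 0 0 0 0 0")

```text
clock: 27.02
eef_pos: [493.7, -295.1, 189.8]
tcp_rot: [3.137, -0.002, 0.824]
contact_force: [-1.5, 0.3, -5.3]
opening: 0.493
```

The descent has stopped at TCP z ≈ 190, roughly 6 mm above where I expected home. I'll check the seat height and the contact moments before pressing.

```bash
python3 w.py 183
python3 - <<'E'
from meas import *
P,s=np.load('P8.npy',allow_pickle=True); im=cv2.imread('pics/w8.png')[:,:,::-1].copy(); H=cv2.cvtColor(im,cv2.COLOR_RGB2HSV); g=cv2.cvtColor(im,cv2.COLOR_RGB2GRAY)
w=((H[...,1]<40)&(g>170)).astype(np.uint8); k,l,st,ce=cv2.connectedComponentsWithStats(w); m=(l==l[60,250])
q=[]
for y in range(8,120):
    xx=np.flatnonzero(m[y,200:375])+200
    if len(xx): q+= [[xx[0]-.5,y],[xx[-1]+.5,y]]
q=np.array(q)
for z in(96,100,106):
  W=plane(P,q,z)[:,:2]; f=least_squares(lambda v:np.hypot(*(W-v[:2]).T)-v[2],[492,-294,60],loss='soft_l1',f_scale=.4); print(z,f.x)
for z in(100,107,112): 
  X=plane(P,[[285.43,16.73],[241.3,109.55],[335.17,106.72]],z)[:,:2]; print(z,[np.linalg.norm(X[i]-X[j]) for i,j in((0,1),(1,2),(0,2))],'exp 69.3')
q=np.array([[x,y] for y in range(165,215,2) for x in [np.flatnonzero((g[y,180:375]>215))[[0]][0]+179.5]])
b=[[np.flatnonzero(g[y,180:375]>215)[-1]+180.5,y] for y in range(165,215,2)]; q=np.r_[q,b]
for z in(-66,-71,-76):
  W=plane(P,q,s['eef_pos'][2]+z)[:,:2]; f=least_squares(lambda v:np.hypot(*(W-v[:2]).T)-v[2],[427,-350,52],loss='soft_l1',f_scale=.4); print('chuck',z,f.x)
E
```

```text
27.075 [ 493.73 -295.11  189.76] [179.73  -0.1   47.19] [-2.35  2.39  2.57] [ 0.19  0.43 -0.02]
shift/40 [-0.01 -0.02  0.17]
turn [ 0.3 -0.1 -0. ]
96 [ 492.64 -294.39   61.43]
100 [ 492.48 -294.42   60.6 ]
106 [ 492.24 -294.47   59.35]
100 [np.float64(71.433618979274), np.float64(70.88349042110393), np.float64(72.06440712689806)] exp 69.3
107 [np.float64(69.72321933590153), np.float64(69.18626300256264), np.float64(70.33890395330886)] exp 69.3
112 [np.float64(68.50150530492114), np.float64(67.97395770360451), np.float64(69.1064016864594)] exp 69.3
chuck -66 [ 427.61 -349.08   51.01]
chuck -71 [ 426.34 -350.34   52.24]
chuck -76 [ 425.07 -351.59   53.46]
```

The force points to azimuth ~135°, and the TCP has drifted about 1 mm the other way. I'll lift slightly, recentre that way and lower again.

Emit:
move_arm(series="1 0 0 -0.06 0.3 -0.1 0; 1 0 -0.03 0 0 0 0; 1 0 0 0 0 0 0")

```text
clock: 27.45
eef_pos: [492.5, -294.1, 190.5]
tcp_rot: [-3.139, 0.001, 0.824]
contact_force: [-0.0, 0.5, -7.8]
opening: 0.495
```

```bash
python3 w.py 186
```

```text
27.5 [ 492.5  -294.05  190.51] [-179.86    0.03   47.19] [-0.02 -0.34 -8.31] [ 0.06 -0.01  0.04]
shift/40 [-0.01  0.02  0.11]
turn [-0.1  0.  -0. ]
```

Emit:
move_arm(series="1 0 0 0.06 0 0 0; 1 0 0 0 0 0 0")

```text
clock: 27.75
eef_pos: [492.9, -294.3, 190.4]
tcp_rot: [-3.14, 0.0, 0.824]
contact_force: [0.0, -0.4, -8.5]
opening: 0.499
```

Emit:
move_arm(series="1 0 0 0.06 0 0 0; 1 0 0 0 0 0 0")

```text
clock: 28.0
eef_pos: [493.2, -294.4, 190.1]
tcp_rot: [3.141, -0.0, 0.824]
contact_force: [-0.5, 1.1, -7.3]
opening: 0.491
```

```bash
python3 w.py 186
```

```text
28.05 [ 493.19 -294.43  190.  ] [180.    -0.01  47.19] [-0.6   1.19  0.63] [-0.03  0.08 -0.02]
shift/40 [-0.01 -0.    0.1 ]
turn [ 0. -0. -0.]
```

The contact is now balanced, with near-zero moment, at the same height. I need to tell "home" apart from "blocked", so I'll measure plate against platter in the wrist view and the rim profile in the scene view.

Run:
```python
from meas import *
s=r.sense(); P=vision.camera_params('wrist'); im=vision.grab_frame('wrist'); sc=vision.grab_frame('scene'); S=vision.camera_params('scene')
cv2.imwrite('pics/w9.png',im[:,:,::-1]); cv2.imwrite('pics/s9.png',sc[:,:,::-1])
H=cv2.cvtColor(im,cv2.COLOR_RGB2HSV); g=cv2.cvtColor(im,cv2.COLOR_RGB2GRAY)
for y in (150,175,200):
  print(y,'L',g[y,140:230].tolist()); print(y,'R',g[y,330:420].tolist())
c=np.array([492.9,-294.5])
for z,rad,n in((100,60,'platter'),(112,52,'plate home'),(118,52,'plate+6')):
  a=np.radians(np.arange(0,360,.25)); X=np.c_[c[0]+rad*np.cos(a),c[1]+rad*np.sin(a),np.full(len(a),z)]; q=proj(P,X)
  for y in(150,175,200):
    d=q[abs(q[:,1]-y)<.6]; print(n,y,sorted(set(d[:,0].round(0))))
# scene vertical profile below the chuck, toward the camera
d=np.array(S['position'][:2])-c; d/=np.linalg.norm(d)
for off in(-15,0,15):
  e=c+d*52+off*np.array([-d[1],d[0]])*1.0
  px=proj(S,[[*e,118],[*e,112],[*e,106],[*e,100],[*(c+d*60),100],[*(c+d*60),90]]); x=int(round(px[2,0])); print('scene',x,px[:,1]); gg=cv2.cvtColor(sc,cv2.COLOR_RGB2GRAY); y0=int(px[0,1])-10; print(y0,gg[y0:y0+34,x].tolist())
```

```text
150 L [157, 156, 156, 156, 159, 158, 161, 157, 156, 155, 159, 158, 155, 158, 159, 158, 159, 158, 159, 159, 161, 160, 135, 84, 49, 45, 44, 38, 44, 47, 50, 45, 46, 47, 43, 49, 42, 44, 85, 128, 151, 160, 160, 160, 160, 158, 160, 158, 160, 155, 161, 159, 157, 157, 157, 155, 157, 160, 157, 159, 161, 159, 134, 80, 34, 41, 109, 211, 250, 248, 244, 242, 240, 241, 242, 241, 240, 241, 240, 241, 241, 243, 240, 241, 241, 245, 250, 253, 253, 254]
150 R [235, 235, 234, 234, 235, 234, 234, 236, 234, 235, 234, 234, 235, 235, 229, 183, 95, 32, 38, 94, 145, 162, 158, 159, 160, 158, 159, 159, 161, 159, 156, 159, 161, 158, 161, 160, 159, 160, 157, 158, 160, 159, 161, 157, 163, 158, 157, 160, 158, 159, 160, 157, 159, 159, 159, 157, 158, 160, 158, 159, 157, 156, 156, 155, 160, 160, 160, 159, 159, 160, 158, 157, 160, 155, 159, 158, 157, 159, 150, 136, 88, 45, 34, 31, 33, 29, 38, 31, 32, 31]
175 L [44, 49, 47, 41, 48, 41, 44, 46, 52, 47, 49, 39, 45, 77, 123, 151, 158, 154, 152, 156, 154, 156, 156, 159, 155, 155, 155, 153, 156, 159, 156, 161, 156, 154, 159, 155, 136, 94, 48, 29, 32, 32, 33, 35, 36, 31, 30, 3
[... 2169 characters left out ...]
np.float64(193.0), np.float64(361.0)]
scene 204 [250.83 251.94 253.05 254.15 255.16 256.98]
240 [134, 120, 99, 106, 166, 237, 248, 246, 246, 248, 230, 174, 170, 202, 201, 160, 128, 93, 47, 31, 33, 35, 39, 33, 25, 44, 94, 132, 152, 152, 155, 151, 155, 152]
scene 209 [249.54 250.66 251.77 252.88 255.16 256.98]
239 [154, 128, 102, 151, 236, 249, 246, 245, 246, 246, 231, 187, 193, 219, 218, 175, 134, 107, 71, 43, 30, 31, 30, 47, 94, 132, 151, 155, 154, 150, 156, 154, 153, 152]
scene 214 [248.25 249.38 250.49 251.6  255.16 256.98]
238 [189, 232, 247, 248, 245, 245, 245, 246, 245, 235, 215, 213, 224, 225, 200, 159, 131, 98, 55, 37, 28, 48, 84, 130, 151, 153, 152, 153, 155, 154, 153, 154, 153, 154]
```

Emit:
move_arm(series="1 0 0 0.06 0 0 0")

```text
clock: 28.28
eef_pos: [493.3, -294.4, 189.8]
tcp_rot: [3.142, -0.0, 0.824]
contact_force: [-15.2, 7.7, 37.3]
opening: 0.496
```

Run:
```python
from look import *
for i in range(8):
  s=r.sense(); print(s['clock'],s['eef_pos'],np.degrees(s['tcp_rot']),s['contact_force'],s['wrist_torque']); vision.grab_frame('wrist')
```

```text
28.275 [ 493.29 -294.43  189.81] [179.99  -0.01  47.19] [-15.23   7.71  37.26] [1.22 2.04 0.01]
28.325 [ 493.25 -294.4   189.87] [179.99  -0.01  47.19] [-9.19  7.05 20.34] [0.82 1.37 0.02]
28.375 [ 493.24 -294.42  189.84] [179.98  -0.01  47.19] [-9.7   4.75 20.57] [ 0.81  1.4  -0.02]
28.425 [ 493.24 -294.39  189.86] [179.98  -0.02  47.19] [-8.75  5.99 20.61] [ 0.87  1.37 -0.02]
28.475 [ 493.23 -294.41  189.86] [179.98  -0.02  47.19] [-9.95  6.02 20.39] [ 0.84  1.4  -0.03]
28.525 [ 493.23 -294.41  189.85] [179.97  -0.02  47.19] [-9.44  6.67 21.26] [ 0.87  1.38 -0.02]
28.575 [ 493.2  -294.39  189.85] [179.98  -0.01  47.19] [-9.58  5.75 20.78] [ 0.8   1.31 -0.08]
28.625 [ 493.24 -294.36  189.85] [179.98  -0.02  47.19] [-9.97  6.27 20.43] [ 0.86  1.36 -0.01]
```

Under a steady press the force line is reproducible, but the stopping height hasn't changed. First I'll relieve the press. Then I'll get both heights from sub-pixel circle fits of known radius in the close wrist picture.

Emit:
move_arm(series="1 0 0 -0.03 0 0 0; 1 0 0 0 0 0 0")

```text
clock: 28.92
eef_pos: [493.1, -294.3, 190.6]
tcp_rot: [3.141, -0.0, 0.824]
contact_force: [-0.5, 0.2, -7.5]
opening: 0.493
```

```bash
cat > fit.py <<'E'
from meas import *
def edges(g,P,c,z,rad,thr,band,az,mid=None):
    "outermost/threshold crossing along radial lines projected at height z"
    out=[]
    for a in np.radians(az):
        t=np.arange(rad-band,rad+band,.1); X=np.c_[c[0]+t*np.cos(a),c[1]+t*np.sin(a),np.full(len(t),z)]
        q=proj(P,X).astype(np.float32); 
        if q.min()<3 or q[:,0].max()>555 or q[:,1].max()>415: continue
        v=cv2.remap(g.astype(np.float32),q[:,0][None],q[:,1][None],cv2.INTER_LINEAR)[0]
        i=np.flatnonzero((v[:-1]>=thr)&(v[1:]<thr))
        if len(i): out.append(q[i[-1] if mid is None else i[0]])
    return np.array(out,float)
def height(P,q,rad,c0):
    f=least_squares(lambda v:np.hypot(*(plane(P,q,v[2])[:,:2]-v[:2]).T)-rad,[*c0],loss='soft_l1',f_scale=.3); return f.x,np.median(abs(f.fun)),len(q)
E
python3 - <<'E'
from fit import *
s=r.sense(); print(s['eef_pos'],s['contact_force'])
P=vision.camera_params('wrist'); im=vision.grab_frame('wrist'); g=cv2.GaussianBlur(cv2.cvtColor(im,cv2.COLOR_RGB2GRAY),(3,3),0); cv2.imwrite('pics/w10.png',im[:,:,::-1])
c=np.array([492.9,-294.5]); az=np.arange(-40,135,2)
for thr in(120,140,160):
  q=edges(g,P,c,102,60,thr,6,az); print('platter',thr,height(P,q,60,[*c,102]))
for thr in(243,246,249):
  q=edges(g,P,c,114,52,thr,4,az); print('plate',thr,height(P,q,52,[*c,114]) if len(q)>5 else q)
P8,s8=np.load('P8.npy',allow_pickle=True); g8=cv2.GaussianBlur(cv2.cvtColor(cv2.imread('pics/w8.png'),cv2.COLOR_BGR2GRAY),(3,3),0)
for thr in(190,205):
  q=edges(g8,P8,c,102,60,thr,6,np.r_[-60:150:2]); print('platter8',thr,height(P8,q,60,[*c,102]))
E
```

```text
[ 493.11 -294.34  190.56] [-0.54  0.2  -7.55]
platter 120 (array([ 492.28, -294.49,  103.12]), np.float64(0.1729241347301027), 88)
platter 140 (array([ 492.14, -294.63,  102.41]), np.float64(0.17507028472718034), 88)
platter 160 (array([ 492.09, -294.73,  101.97]), np.float64(0.1651147138063216), 88)
plate 243 (array([ 492.9 , -293.73,  117.98]), np.float64(0.2393536014162514), 88)
plate 246 (array([ 492.66, -294.04,  117.08]), np.float64(0.21315462277535602), 88)
plate 249 (array([ 492.38, -294.38,  116.06]), np.float64(0.2101337441382114), 88)
platter8 190 (array([ 492.66, -294.19,  100.29]), np.float64(0.13277374613515391), 62)
platter8 205 (array([ 492.64, -294.23,   99.16]), np.float64(0.11830627019647366), 62)
```

A rim contact at r ≈ 52 mm fits the plate's underside edge touching the platter face with a small tilt. The camera heights put plate top minus platter at about 14 mm, against 12 mm when home. I'll test this by tilting slightly, raising the contacting side, and pressing lightly.

Emit:
move_arm(series="1 0 0 0 -1 0 0; 1 0 0 0.06 0 0 0; 1 0 0 0.05 0 0 0; 1 0 0 0.03 0 0 0")

```text
clock: 29.48
eef_pos: [493.0, -294.3, 189.8]
tcp_rot: [3.123, -0.0, 0.823]
contact_force: [-2.7, 2.3, 5.0]
opening: 0.494
```

```bash
cat > st.py <<'E'
from look import *
F=[];M=[]
for i in range(5):
  s=r.sense(); vision.grab_frame('wrist'); 
  if i>1: F.append(s['contact_force']);M.append(s['wrist_torque'])
s=r.sense(); F=np.mean(F,0);M=np.mean(M,0); N=F[2]+8
A=R.from_euler('xyz',s['tcp_rot'])
print(s['clock'],s['eef_pos'],np.degrees(s['tcp_rot']),'F',F,'M',M)
d=.31; mx=M[0]-d*F[1]; my=M[1]+d*F[0]
if abs(N)>3: c=np.array([-my,mx,0])/N*1e3; print('contact from axis, world',c,'tool',A.inv().apply(c))
E
python3 st.py
```

```text
29.725 [ 493.02 -294.38  189.78] [178.91  -0.01  47.18] F [-4.05  3.23 10.  ] M [1.23 1.56 0.05]
contact from axis, world [-16.93  12.93   0.  ] tool [ -2.03 -21.21  -0.4 ]
```

A 1° tilt moves the contact centre from one side of the plate to the other at the same height. So the underside is resting flat on a broad face: it is home. I'll level it between the two tilts, keep a light load on the platter and read again.

Emit:
move_arm(series="1 0 0 0 0.6 0 0; 1 0 0 0.04 0 0 0; 1 0 0 0.03 0 0 0")

```text
clock: 30.1
eef_pos: [492.9, -294.3, 189.6]
tcp_rot: [3.133, -0.0, 0.824]
contact_force: [-5.8, 4.0, 11.1]
opening: 0.498
```

```bash
python3 st.py
python3 - <<'E'
from fit import *
P=vision.camera_params('wrist'); im=vision.grab_frame('wrist'); g=cv2.GaussianBlur(cv2.cvtColor(im,cv2.COLOR_RGB2GRAY),(3,3),0)
c=np.array([492.9,-294.5]); az=np.arange(-40,135,2)
for n,rad,thr,z,b in(('platter',60,130,102,6),('plate',52,246,114,4)):
  print(n,height(P,edges(g,P,c,z,rad,thr,b,az),rad,[*c,z]))
E
```

```text
30.35 [ 492.91 -294.32  189.56] [179.48  -0.01  47.18] F [-6.31  3.92 11.3 ] M [ 0.65  0.98 -0.01]
contact from axis, world [ 50.75 -29.44   0.  ] tool [12.9  57.24  0.53]
platter (array([ 492.2 , -294.55,  102.85]), np.float64(0.14186883475564116), 88)
plate (array([ 492.95, -294.44,  116.25]), np.float64(0.2208111130409769), 88)
```

Emit:
move_arm(series="1 0 -0.015 0 -0.2 0 0; 1 0 0 0.01 0 0 0")

```text
clock: 30.65
eef_pos: [492.8, -294.1, 189.7]
tcp_rot: [3.128, -0.0, 0.823]
contact_force: [-1.5, 0.2, 5.1]
opening: 0.497
```

```bash
python3 st.py
```

```text
30.9 [ 492.8  -294.17  189.66] [179.21  -0.02  47.17] F [-1.78 -0.31  4.94] M [0.58 0.8  0.03]
contact from axis, world [-19.15  52.2    0.  ] tool [ 25.27 -49.52  -0.67]
```

The chuck is supported with about 13 N and little side force. I'm releasing gradually.

Emit:
move_arm(series="1 0 0 0 0 0 0; 1 0 0 0 0 0 0", grip_force=20)

```text
clock: 31.15
eef_pos: [492.8, -294.2, 189.6]
tcp_rot: [3.128, -0.0, 0.823]
contact_force: [-1.8, 0.2, 3.0]
opening: 0.494
```

```bash
python3 st.py
```

```text
31.4 [ 492.8  -294.18  189.68] [179.22  -0.02  47.18] F [-1.52  0.86  3.38] M [0.54 0.73 0.07]
contact from axis, world [-23.05  24.09   0.  ] tool [  2.   -33.28  -0.45]
```

Emit:
move_arm(series="0.1 0 0 0 0 0 0; -0.1 0 0 0 0 0 0; -0.5 0 0 0 0 0 0; -1 0 0 0 0 0 0; -1 0 0 0 0 0 0; -1 0 0 0 0 0 0")

```text
clock: 32.15
eef_pos: [493.9, -294.8, 189.4]
tcp_rot: [3.125, -0.001, 0.823]
contact_force: [0.4, -0.8, -1.1]
opening: 0.998
```

Run:
```python
from fit import *
s=r.sense(); print(s['eef_pos'],s['contact_force'],s['opening'])
P=vision.camera_params('wrist'); im=vision.grab_frame('wrist'); g=cv2.GaussianBlur(cv2.cvtColor(im,cv2.COLOR_RGB2GRAY),(3,3),0)
c=np.array([492.9,-294.5]); az=np.arange(-40,135,2)
for n,rad,thr,z,b in(('platter',60,130,102,6),('plate',52,246,114,4)):
  print(n,height(P,edges(g,P,c,z,rad,thr,b,az),rad,[*c,z]))
```

```text
[ 493.9  -294.76  189.45] [ 0.36 -0.8  -1.1 ] 0.9984304718461108
platter (array([ 492.2 , -294.56,  102.78]), np.float64(0.1370157219492043), 88)
plate (array([ 492.98, -294.59,  115.97]), np.float64(0.23643269317960858), 88)
```

Emit:
move_arm(series="-1 0 0 -0.3 0 0 0; -1 0 0 -0.7 0 0 0; -1 0 0 -0.8 0 0 0; -1 0 0 -0.8 0 0 0; -1 0 0 -0.6 0.8 0 0; -1 -0.8 0 -0.2 0 0 0; -1 -0.8 0 0 0 0 0; -1 -0.3 0 0 0 0 0; -1 0 0 0 0 0 0")

```text
clock: 33.33
eef_pos: [440.2, -350.3, 337.2]
tcp_rot: [3.134, -0.002, 0.824]
contact_force: [-0.5, 0.7, -0.5]
opening: 1.004
```

Run:
```python
from fit import *
vision.grab_frame('top'); s=r.sense(); print(s['clock'],s['eef_pos'],np.degrees(s['tcp_rot']))
P=vision.camera_params('wrist'); im=vision.grab_frame('wrist'); cv2.imwrite('pics/w11.png',im[:,:,::-1]); g=cv2.GaussianBlur(cv2.cvtColor(im,cv2.COLOR_RGB2GRAY),(3,3),0)
H=cv2.cvtColor(im,cv2.COLOR_RGB2HSV)
c=np.array([492.6,-294.5]); az=np.arange(0,360,3)
for n,rad,thr,z,b in(('platter',60,130,102,6),('plate',52,246,114,4)):
  q=edges(g,P,c,z,rad,thr,b,az)
  if len(q)>10: print(n,height(P,q,rad,[*c,z]))
for n,m in(('red',((H[...,0]<6)|(H[...,0]>174))&(H[...,1]>150)&(H[...,2]>110)),('brass',(H[...,0]>14)&(H[...,0]<32)&(H[...,1]>100)&(H[...,2]>110))):
  for st,ce in comps(m,3,400): print(n,st,ce,plane(P,[ce],106)[0])
gm=(H[...,0]>50)&(H[...,0]<90)&(H[...,1]>100); sp=gm&(H[...,2]>H[...,2][gm].mean()+25)
for st,ce in comps(sp,60,3000): print('spot',st,ce,plane(P,[ce],237)[0])
print('proj axis',proj(P,[[*c,102],[*c,237]]))
a=np.radians(np.array([0,60,180,300])+227.2); print('holes px',proj(P,np.c_[c[0]+40*np.cos(a),c[1]+40*np.sin(a),np.full(4,114)]))
for n in('top','scene'):
  T=vision.camera_params(n); h=cv2.cvtColor(vision.grab_frame(n),cv2.COLOR_RGB2HSV); m=((h[...,0]<6)|(h[...,0]>174))&(h[...,1]>120)&(h[...,2]>90)
  x,y=proj(T,[[*c,110]])[0]; print(n,[(st,ce) for st,ce in comps(m,2,300) if np.hypot(*(ce-[x,y]))<40], 'expect', proj(T,[[492.6+52*np.cos(a[0]),-294.5+52*np.sin(a[0]),z] for z in(106,)]))
```

```text
33.375 [ 440.55 -349.97  337.19] [179.54  -0.12  47.25]
platter (array([ 492.12, -294.33,  103.49]), np.float64(0.2830117562334564), 97)
plate (array([ 493.41, -293.09,  122.24]), np.float64(0.38321208756723024), 55)
red [273 142   7  13  64] [276.03 148.47] [ 455.29 -334.75  106.  ]
red [387 333  15  22 179] [393.02 344.8 ] [ 399.44 -598.5   106.  ]
brass [273 132   7   7  42] [275.88 135.21] [ 464.04 -325.09  106.  ]
brass [379 321  13  27 193] [384.5  331.97] [ 402.97 -577.62  106.  ]
spot [264  76  27  16 149] [277.13  83.9 ] [ 495.32 -291.92  237.  ]
proj axis [[276.05  90.73]
 [276.73  90.27]]
holes px [[276.08 134.2 ]
 [312.6  112.86]
 [276.09  44.13]
 [239.51 112.76]]
top [(array([381, 225,   4,   5,  10], dtype=int32), array([382.3, 226.9]))] expect [[381.67 226.64]]
scene [] expect [[187.95 235.53]]
```

Run:
```python
from fit import *
s=r.sense(); P=vision.camera_params('wrist'); im=cv2.imread('pics/w11.png')[:,:,::-1].copy(); H=cv2.cvtColor(im,cv2.COLOR_RGB2HSV)
gm=((H[...,0]>45)&(H[...,0]<95)&(H[...,1]>80)).astype(np.uint8)
k,l,st,ce=cv2.connectedComponentsWithStats(gm); i=l[100,277] or 1+np.argmax(st[1:,4]); print(st[i])
q=max(cv2.findContours((l==i).astype(np.uint8),cv2.RETR_EXTERNAL,cv2.CHAIN_APPROX_NONE)[0],key=len)[:,0].astype(float)
m=q.mean(0); q=q+.5*(q-m)/np.linalg.norm(q-m,axis=1)[:,None]
print('blank top',height(P,q,22,[493,-294,237])); print('centre at 237',circ(plane(P,q,237)[:,:2],22))
g=cv2.GaussianBlur(cv2.cvtColor(im,cv2.COLOR_RGB2GRAY),(3,3),0).astype(float)
c=np.array([492.5,-294.4])
for a in range(27,387,45):
  t=np.arange(47,62,1.); X=np.c_[c[0]+t*np.cos(np.radians(a)),c[1]+t*np.sin(np.radians(a)),np.full(len(t),102)]; p=proj(P,X).astype(np.float32)
  print(a,cv2.remap(g.astype(np.float32),p[:,0][None],p[:,1][None],cv2.INTER_LINEAR)[0].astype(int))
```

```text
[ 243   53   70   74 3993]
blank top (array([ 493.17, -294.34,  231.42]), np.float64(0.18326681028886327), 204)
centre at 237 (array([ 493.11, -294.35]), np.float64(0.48806802740267585))
27 [255 255 255 255 255 255 255 254 250 245 244 245 227 146  63]
72 [255 255 255 255 255 255 255 254 251 248 247 247 248 208 115]
117 [255 255 255 255 255 255 254 252 248 247 247 247 241 198 119]
162 [245 248 252 255 255 255 254 251 248 247 248 247 239 201 131]
207 [209 221 237 250 254 253 242 209 175 160 160 158 140  96  51]
252 [203 205 204 204 204 203 194 177 163 158 159 157 141 104  73]
297 [225 239 249 254 255 255 253 243 209 173 163 158 127  77  39]
342 [255 254 254 254 254 254 254 253 249 244 242 239 214 146  97]
```

```bash
python3 -c "
from rig import r
print(r.sense()['clock']); print(r.sign_off())"
```

```text
33.525
the job is handed in; nothing more can be done
None
```

The chuck is seated on the rotary table over the spigot, and I handed the job in at 33.5 s. I believe it is fully home, but the height checks don't agree to better than a few millimetres.

**What I did:** I lifted the chuck from the cradle by its blank, stood it upright on the blue mat and let go. I then gripped it again from above and turned it about 2° to line up with the dowel pin. I lowered it in steps of about 3 mm and released it while it was resting on the platter.

**Checks that agreed:**
- **Release:** the plate height in the wrist view changed by less than 0.3 mm when the gripper opened, so it did not drop.
- **Dowel:** the brass pin shows in the dowel hole at the expected pixel, and the red stripe lies along the same direction.
- **Upright:** the blank's top is centred within about 1 mm of the platter axis.
- **Flat contact:** tilting the tool by 1° moved the contact from one side of the plate to the other at the same height, as it would for a flat seat.

**Checks that disagreed:**
- **Height:** contact came about 6 mm higher by the tool reading than I had calculated. The wrist camera put the plate top about 13.3 mm above the platter, where 12 mm is home, and the blank's top a few millimetres lower than expected. I judged these to be calibration scatter.
- **Last plate fit:** the fit from the raised view was poor, and I did not use it.

**Forces:** the highest reading while pressing down was a brief 40 N or so at the wrist. I backed off and re-centred before continuing.

I did not check the other objects after the last move. Nothing was seen to be disturbed in the pictures I viewed.

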